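# Load the incubating shaker and secure its hood

## Task

Load the incubating shaker: swing the red keeper clear of the bolt, draw the bolt, and raise the clear hood all the way back to its stop. Set every tube block that is on the bench down flush over a pair of locating pins on the platform, one block to a station in any order and either way round. Then lower the hood fully, slide the bolt fully home and swing the keeper all the way back behind it, leaving the other things on the bench where they are.

Things in the scene. Friction and masses are not known exactly. Their poses are not given: they have to be found in the camera images.
- keeper (a joint): Red keeper on the front ledge: a flat arm on an upright pivot. 0 = shut (arm along the shaker's +y, its tip 4 mm from the bolt knob, so the bolt cannot be drawn); grows to 1.2 rad as the arm swings level towards the shaker's front (-x). From about 0.35 the bolt can pass; with the bolt drawn the keeper cannot shut. Light friction, stays where left.
- keeper_post (a point): On the axis of the keeper's upright round red post (the part to grip or push), 45 mm from the pivot: 13 in diameter, from 75 to 116 above the bench; this point is 102 above it. The arm below is 10 wide, 82 long from the pivot, its top 75 above the bench.
- keeper_pivot (a point): Point on the keeper's upright pivot axis, level with keeper_post. Its axes turn with the keeper (its y points along the arm).
- bolt (a joint): Slide bolt on the front ledge: a steel rod whose far end lies over the hood's tongue and holds the hood down. 0 = fully home (shut), 0.040 m = fully drawn, moving to the shaker's -y. The hood is free from about 0.031. Friction 1.5 N, stays where it is left.
- bolt_knob (a point): On the bolt's upright black knob, 102 mm above the bench, 14 below its top: a post 18 (shaker x) x 14 (y), 116 high above the bench. Two low rod guides, tops 79 above the bench, stand 26 and 75 to the +y side of the shut knob. The hood's front face is 36 away on the +x side. Axes are the shaker's.
- hood (a joint): Clear hood on a stiff friction hinge along the shaker's rear. 0 = closed, grows to its stop at 1.75 rad (leaning back past upright). It stays at any angle; about 4 N at the handle moves it. Closed, its roof is 110 mm above the bench.
- hood_handle (a point): Centre of the black handle bar on the hood's front: 12 mm in diameter, along the shaker's y, 32 clear between its end brackets, 44 in front of the hood's front face, 88 above the bench when closed (28 above the ledge). It swings with the hood about hood_hinge: 180 in front of and 25 above the hinge when closed. Held from above, the round bar may turn in the grip.
- hood_hinge (a point): Point on the hood's hinge axis (the axis runs along the shaker's y), 63 mm above the bench, at the middle of its width. Its axes turn with the hood and are the shaker's when the hood is closed.
- station1 (a point): Platform surface, 40 mm above the bench, midway between the two pins of the left (+y) station; axes are the shaker's. Its steel pins stand at x = +-40, y = 0: 8 in diameter, round-topped, 12 high. A block seated flush has its handle point 48 straight above here and its x along this x, either way round.
- station2 (a point): Platform surface, 40 mm above the bench, midway between the two pins of the middle station; axes are the shaker's. Its steel pins stand at x = +-40, y = 0: 8 in diameter, round-topped, 12 high. A block seated flush has its handle point 48 straight above here and its x along this x, either way round.
- station3 (a point): Platform surface, 40 mm above the bench, midway between the two pins of the right (-y) station; axes are the shaker's. Its steel pins stand at x = +-40, y = 0: 8 in diameter, round-topped, 12 high. A block seated flush has its handle point 48 straight above here and its x along this x, either way round.
- shaker: White incubating shaker, fixed, 245 mm deep (x) x 300 wide (y); origin under its middle on the bench; x from the front ledge (near the robot) to the hinge at the rear, y left, z up. The front ledge is 60 high and carries keeper and bolt. Behind it, under the hood, is a well 124 (x) x 250 (y), its rim 60 high, its platform 40 high, with three pin stations 80 apart in y.
- blue_handle (a point): Centre of the blue tube block's aluminium handle bar, 48 mm above the block's underside. Block 100 (own x) x 60 (y) x 16 thick, 0.15-0.31 kg; tube caps reach 25 above its underside at |x| over 14. Bar 50 long along x, 12 wide, 16 tall, open below, on posts at x = +-21. Through holes of 10.5 diameter at x = +-40, y = 0. Same either way round. z up. None if absent.
- green_handle (a point): Centre of the green tube block's handle bar, 48 mm above its underside; otherwise exactly like the blue block. None if absent.
- orange_handle (a point): Centre of the orange tube block's handle bar, 48 mm above its underside; otherwise exactly like the blue block. None if absent.
- saline: Bystander: clear bottle with blue cap, 66 in diameter, 160 tall, origin under its centre. To be left alone.
- swab_jar: Bystander: white jar, 64 in diameter, 85 tall, origin under its centre. To be left alone.
- glove_carton: Bystander: white and blue glove carton 90 x 160 x 60, origin under its centre. To be left alone.
Mind the look-alikes: they are no part of the job. Several things look just like the part that bears orange_handle: the one meant starts nearest to the robot's base.

How it is judged (in metres and radians):
On the way, in this order (a step that is already met when the one before it is completed fails the run):
1. the keeper is swung clear of the bolt (beyond 0.35 rad) (value of joint keeper above 0.35 rad), for 0.2 s.
2. the bolt is drawn (beyond 32 mm) (value of joint bolt above 0.032 m), for 0.2 s.
3. the hood is raised back (beyond 1.6 rad) (value of joint hood above 1.6 rad), for 0.2 s.
4. every tube block present sits flush over the pins of a station (((horizontal distance between blue_handle and station1 below 0.005 m and z of blue_handle in the frame of station1 between 0.0455 and 0.05 m) or (horizontal distance between blue_handle and station2 below 0.005 m and z of blue_handle in the frame of station2 between 0.0455 and 0.05 m) or (horizontal distance between blue_handle and station3 below 0.005 m and z of blue_handle in the frame of station3 between 0.0455 and 0.05 m)) and angle between each of blue_handle, green_handle, orange_handle's own z axis and vertical below 0.04 rad and ((horizontal distance between green_handle and station1 below 0.005 m and z of green_handle in the frame of station1 between 0.0455 and 0.05 m) or (horizontal distance between green_handle and station2 below 0.005 m and z of green_handle in the frame of station2 between 0.0455 and 0.05 m) or (horizontal distance between green_handle and station3 below 0.005 m and z of green_handle in the frame of station3 between 0.0455 and 0.05 m)) and ((horizontal distance between orange_handle and station1 below 0.005 m and z of orange_handle in the frame of station1 between 0.0455 and 0.05 m) or (horizontal distance between orange_handle and station2 below 0.005 m and z of orange_handle in the frame of station2 between 0.0455 and 0.05 m) or (horizontal distance between orange_handle and station3 below 0.005 m and z of orange_handle in the frame of station3 between 0.0455 and 0.05 m))), for 0.3 s.
5. the hood is fully down (value of joint hood below 0.03 rad), for 0.2 s.
6. the bolt is fully home (value of joint bolt below 0.006 m), for 0.2 s.
7. the keeper is shut again (value of joint keeper below 0.12 rad), for 0.2 s.
At the end, for the whole second after the job is handed in: Every tube block present sits flush over the pins of a station (handle point within 5 mm sideways of the station point, 45.5 to 50 mm above it, tilted under 0.04 rad) and at rest; the hood is down (under 0.03 rad), the bolt home (under 6 mm) and the keeper shut (under 0.12 rad) (all of step 4 and value of joint hood below 0.03 rad and value of joint bolt below 0.006 m and value of joint keeper below 0.12 rad and linear speed of each of block_blue, block_green, block_orange below 0.02 m/s); the robot touches nothing.
It fails at once if a bystander (bottle, jar or carton) is moved more than 3 cm (distance of any of saline, swab_jar, glove_carton from where it was at the start of the episode above 0.03 m).
Of block_blue, block_green, block_orange only 2 to 3 are there at a start; the rules pass over those that are not, and their reading is None.
At some moment in a run one of block_blue, block_green, block_orange may be knocked a few centimetres aside while the robot is not near it.
Once in a run the grip may slacken for a moment while it holds something.
It also fails if it takes over 210 s, if anything falls off the work surface, if the arm or the gripper's body presses on something with over 40 N, if the wrist force passes 120 N, or if a joint passes its speed limit or range.

## Robot

A 6-joint arm with a two-finger parallel gripper is mounted at the origin on the work surface. World frame = base frame: x ahead of the robot, y to its left, z up, the work surface at z = 0. Lengths are in m, angles in degrees, forces in N, time in s.
With the tool pointing down it reaches from about 0.4 to 0.825 m from the base axis. Payload 7 kg.
Tool frame: the origin (TCP) lies at the centre of the arm's flange, where the gripper is bolted on; the fingertips stand 178 mm ahead of it and the grasp point (between the pads) lies 159 mm ahead of it (tip_reach is the distance from the TCP to the fingertips, in m); z points along the fingers, y is the line along which they close (so a half turn about z gives the same grasp; the last joint's range is limited). The gripper opens to 88 mm and grips with 3 to 60 N. Pads are 19 mm wide; open, the fingers measure 130 mm over their backs; the gripper's body (78 mm by 193 mm) begins 47 mm behind the grasp point.
Start: joints at [-48.409, 20.546, 0.682, 0, -70.136, -16.507], TCP at [0.286, -0.611, 0.405] pointing down, gripper open.
Joint ranges: [-176.03, 176.03], [-82.01, 121.73], [-58.28, 71.71], [-173.87, 95.51], [-174.79, -0.11], [-173.66, 173.66]. Speed limits (degrees/s): [136.94, 136.94, 172.46, 180, 180, 180].

## Interface

Orientations are given as [roll, pitch, yaw] about the fixed x, y, z axes, in that order (R = Rz(yaw) Ry(pitch) Rx(roll)).
In Python, from plant import * gives the robot as it stands.
- The arm moves only by the shell command python3 -m handwheel 'ROWS'. ROWS is JSON, a list of rows, each a list of 7 numbers: the opening, from -1 (shut) to 1 (fully open), then the shift along the tool's x, y, z as a fraction of full scale, then the turn, a rotation vector about the tool's x, y, z as a fraction of full scale. A call has 1 to 5 rows; each row shifts and turns the commanded pose from where the row before left it, along the tool's axes as they then stand; what a row does not reach is not made up. Full scale, the value 1, is 0.025 m for a shift and 6 degrees for a turn. A row lasts 1/8 s, in which the tool goes at most 62.5 mm and 10.7 degrees, less where a joint would pass 70% of its speed; a pose out of reach is approached as far as the arm can. A call with a number of a shift or a turn outside -1 to 1 is refused whole. A call with a gripper value outside its range is refused whole. The fingers move at their own pace and stop on an object; the grip force is fixed at half the most. Time passes only in rows, so rows that do not move let the fingers close. It gives the time, the measured TCP pose, the force, the opening and the grip force at its end, in the units of the state.
- get_obs(): the state, without advancing time (a new reading comes with each control period).
- snapshot(name): name is "scene" or "top" or "wrist"; returns a dict with "color" (400x640x3 uint8, red, green, blue), "fx", "fy", "cx", "cy" (pixels), "R" (3x3) and "t" (3): a world point X has camera coordinates R X + t; the wrist camera has in their place "tool_from_camera" (4x4, takes a point from camera to tool coordinates, whose origin is the TCP and whose axes are the flange's). Camera axes: x right, y down, z forward; pixel columns grow to the right and rows downward; lengths in m; the calibration is good to about 2 mm. The wrist camera is an equidistant fisheye: a pixel r from the principal point sees the ray r / f radians off the axis. A picture is of the moment at which its call begins: read the wrist's pose just before it. There is no depth.
- close_job(): hands the job in; it is judged then, once.
The state is a dict: "clock": time; "joint_pos": joint angles; "qvel": joint speeds; "tau": joint torques, N m; "tool_pos": TCP position; "orientation": TCP orientation; "force": force on the tool from outside, world axes, zero at the start; "moment": the same for the moment, N m; "opening": finger opening in m; "gripper_force": force on a finger pad.
Only numpy, scipy, OpenCV 4.12 (cv2) and the standard library are available. Lean on these libraries where they do the work, as an engineer would, in place of code of your own. Each camera call takes 0.05 s, during which the arm holds its last target. There are 200 camera calls.

## Working session

There is one attempt and no reset: what is moved stays moved. The work goes in short steps, Python scripts to look and compute and a shell command to move; the robot and the scene stay as the last step left them, time stands still between calls to the robot, and variables do not carry over. Pictures are saved under pics/ and viewed, at most 14 in all, crops included, and the job is handed in when it is done.

```bash
mkdir -p pics; ls
python3 - <<'E'
from plant import *
import cv2,pickle
o=get_obs();print({k:o[k] for k in('clock','tool_pos','orientation','opening')})
S={}
for n in('scene','top','wrist'):
    s=snapshot(n);S[n]=s;cv2.imwrite(f'pics/{n}0.png',s['color'][:,:,::-1])
    print(n,{k:(v if not hasattr(v,'tolist') else v.round(3).tolist()) if hasattr(v,'tolist') else v for k,v in s.items() if k!='color'})
pickle.dump(S,open('s0.pkl','wb'))
E
```

```text
pics
{'clock': 0.0, 'tool_pos': array([ 0.28606989, -0.61115255,  0.40371581]), 'orientation': array([ 1.79904109e+02, -8.78646396e-03, -1.54921912e+02]), 'opening': 0.08734153506017134}
scene {'fx': 399.5597440345421, 'fy': 399.5597440345421, 'cx': 322.9352192146971, 'cy': 194.6031738989456, 'R': [[-0.698, 0.716, 0.009], [0.408, 0.408, -0.816], [-0.589, -0.566, -0.577]], 't': [0.384, -0.199, 1.795]}
top {'fx': 448.0544427437804, 'fy': 448.0544427437804, 'cx': 322.63754037831694, 'cy': 193.87836780011008, 'R': [[-0.026, -1.0, 0.007], [-0.98, 0.024, -0.196], [0.196, -0.012, -0.981]], 't': [0.086, 0.61, 1.652]}
wrist {'fx': 309.70691628693146, 'fy': 309.70691628693146, 'cx': 319.3212328660131, 'cy': 198.35183841485718, 'tool_from_camera': [[0.001, -0.951, -0.309, 0.084], [1.0, 0.001, 0.0, 0.001], [0.0, -0.309, 0.951, 0.02], [0.0, 0.0, 0.0, 1.0]]}
```

View pics/top0.png

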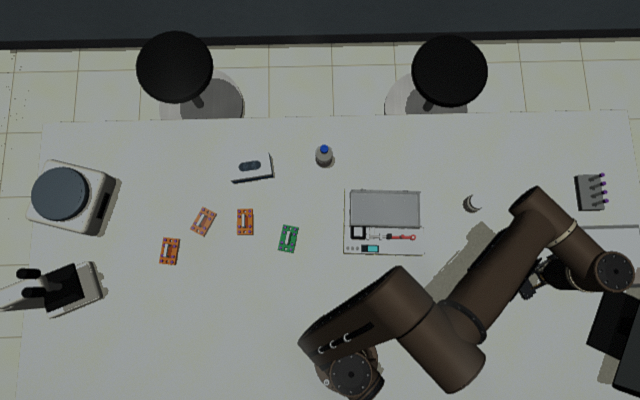

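View pics/scene0.png

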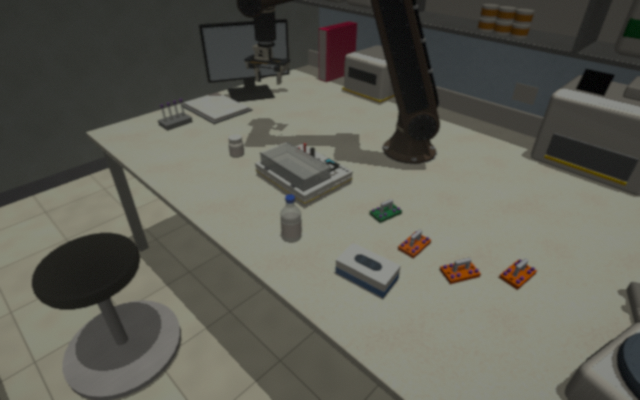

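The top view shows green at (288,238) and three orange blocks at (245,222), (203,221) and (170,251). There is no blue block. The shaker is centred at about (384,222), the bottle at (324,157), the carton at (252,168) and the jar at (471,203). I'll compute distances for the orange candidates and look at an enlarged crop.

```bash
cat > h.py <<'E'
import numpy as np,cv2,pickle
from scipy.spatial.transform import Rotation as Ro
from plant import *
def ray(s,u,v,o=None):
    """camera origin and direction in world; o = obs for wrist"""
    a=np.array([(u-s['cx'])/s['fx'],(v-s['cy'])/s['fy']])
    if 'R' in s:
        R=np.array(s['R']);return -R.T@np.array(s['t']),R.T@np.array([*a,1])
    r=np.hypot(*a);d=np.array([*(a/max(r,1e-9)*np.sin(r)),np.cos(r)])
    T=np.array(s['tool_from_camera']);Rw=Ro.from_euler('xyz',o['orientation'],degrees=True).as_matrix()
    return np.array(o['tool_pos'])+Rw@T[:3,3],Rw@T[:3,:3]@d
def at(s,u,v,z,o=None):
    c,d=ray(s,u,v,o);return c+d*(z-c[2])/d[2]
def proj(s,X,o=None):
    X=np.array(X,float)
    if 'R' in s:
        p=np.array(s['R'])@X+np.array(s['t']);return np.array([s['cx']+s['fx']*p[0]/p[2],s['cy']+s['fy']*p[1]/p[2]])
    T=np.array(s['tool_from_camera']);Rw=Ro.from_euler('xyz',o['orientation'],degrees=True).as_matrix()
    p=T[:3,:3].T@(Rw.T@(X-np.array(o['tool_pos']))-T[:3,3]);q=np.hypot(p[0],p[1]);th=np.arctan2(q,p[2])
    return np.array([s['cx'],s['cy']])+s['fx']*th*p[:2]/max(q,1e-9)
def snap(n,name):
    o=get_obs();s=snapshot(n);s['obs']=o;pickle.dump(s,open(f'pics/{name}.pkl','wb'));cv2.imwrite(f'pics/{name}.png',s['color'][:,:,::-1]);return s,o
def load(name):
    s=pickle.load(open(f'pics/{name}.pkl','rb'));return s,s['obs']
def crop(name,u0,v0,u1,v1,k):
    im=cv2.imread(f'pics/{name}.png')[v0:v1,u0:u1];cv2.imwrite(f'pics/{name}_c{u0}_{v0}.png',cv2.resize(im,None,fx=k,fy=k,interpolation=cv2.INTER_CUBIC))
def delta(target,yaw=None):
    """shift to the TCP target in tool axes, in full-scale units; yaw turn about tool z"""
    o=get_obs();R=Ro.from_euler('xyz',o['orientation'],degrees=True)
    d=R.inv().apply(np.array(target)-o['tool_pos'])/0.025
    print('now',np.round(o['tool_pos'],4),np.round(o['orientation'],2),'shift units',np.round(d,2))
    if yaw is not None:
        q=R.inv()*Ro.from_euler('xyz',[180,0,yaw],degrees=True);print('turn units',np.round(np.degrees(q.as_rotvec())/6,2))
E
python3 - <<'E'
from h import *
S=pickle.load(open('s0.pkl','rb'));s=S['top']
for n,u,v,z in[('green',288,238,.03),('o1',245,222,.03),('o2',203,221,.03),('o3',170,251,.03),('bottle',324,150,.16),('carton',250,166,.06),('jar',471,203,.085),('FL',344,254,.06),('FR',424,254,.06),('keeperend',413,237,.1),('hoodTL',350,190,.11),('hoodTR',421,192,.11)]:
    p=at(s,u,v,z);print(n,p.round(3),np.hypot(*p[:2]).round(3))
cv2.imwrite('pics/top0c.png',cv2.resize(S['top']['color'][180:270,150:440,::-1],None,fx=2.75,fy=2.75,interpolation=cv2.INTER_CUBIC))
E
```

```text
green [0.449 0.207 0.03 ] 0.494
o1 [0.515 0.371 0.03 ] 0.634
o2 [0.523 0.532 0.03 ] 0.745
o3 [0.411 0.653 0.03 ] 0.772
bottle [0.755 0.062 0.16 ] 0.758
carton [0.728 0.348 0.06 ] 0.807
jar [ 0.558 -0.486  0.085] 0.74
FL [ 0.381 -0.003  0.06 ] 0.381
FR [ 0.374 -0.301  0.06 ] 0.48
keeperend [ 0.434 -0.256  0.1  ] 0.504
hoodTL [ 0.614 -0.031  0.11 ] 0.614
hoodTR [ 0.6   -0.295  0.11 ] 0.668
```

View pics/top0c.png

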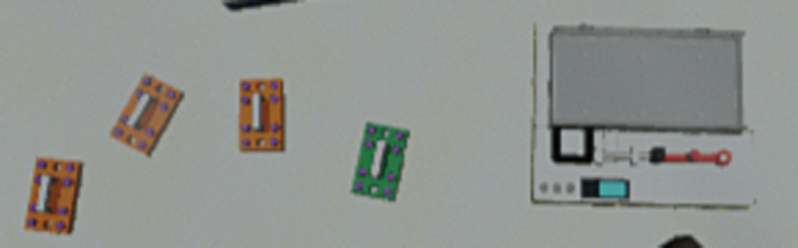

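No blue block is present, so the blocks to load are green and orange. Candidates for orange are (245,222) at 0.634 m, (203,221) at 0.745 m and (170,251) at 0.772 m. The nearest is (245,222), and the crop confirms it. The keeper, knob and handle sit at about (413,237), (389,236) and (358,233). Next I'll move the wrist camera over the shaker.

```bash
H="python3 -m handwheel"
python3 -m handwheel '[[-1,0,0,0,0,0,0.88],[-1,0,0,0,0,0,0.88],[-1,0,0,0,0,0,0.88],[-1,0,0,0,0,0,0.88],[-1,0,0,0,0,0,0.88]]'
python3 -m handwheel '[[-1,-0.39,1,0,0,0,0],[-1,-0.39,1,0,0,0,0],[-1,-0.39,1,0,0,0,0],[-1,-0.39,1,0,0,0,0],[-1,-0.39,1,0,0,0,0]]'
python3 -m handwheel '[[-1,-0.39,1,0,0,0,0],[-1,-0.39,1,0,0,0,0],[-1,-0.39,1,0,0,0,0],[-1,-0.39,1,0,0,0,0],[-1,-0.39,1,0,0,0,0]]'
python3 -m handwheel '[[-1,-0.39,1,0,0,0,0],[-1,-0.39,1,0,0,0,0],[-1,-0.39,1,0,0,0,0],[-1,-0.39,1,0,0,0,0],[-1,-0.39,1,0,0,0,0]]'
python3 -m handwheel '[[-1,-0.39,1,0,0,0,0],[-1,-0.39,1,0,0,0,0],[-1,-0.39,1,0,0,0,0],[-1,0,0,0,0,0,0],[-1,0,0,0,0,0,0]]'
python3 - <<'E'
from h import *
s,o=snap('wrist','w1');print(o['tool_pos'],o['orientation'],o['clock'])
crop('w1',0,0,640,400,1.25)
E
```

```text
clock: 0.78
tool_pos: [0.2861, -0.6113, 0.4042]
orientation: [180.0, -0.0, 178.5]
force: [-0.3, 0.2, 0.1]
opening: 0.0433
gripper_force: 0.0
clock: 1.4
tool_pos: [0.3379, -0.4866, 0.4044]
orientation: [180.0, -0.0, 178.7]
force: [-0.2, 0.3, -0.0]
opening: 0.0003
gripper_force: 0.0
clock: 2.02
tool_pos: [0.3895, -0.3627, 0.4045]
orientation: [180.0, -0.0, 178.7]
force: [0.0, 0.7, 0.3]
opening: 0.0008
gripper_force: 0.0
clock: 2.65
tool_pos: [0.4411, -0.2389, 0.4046]
orientation: [180.0, -0.0, 178.7]
force: [0.6, -0.4, -0.8]
opening: 0.0004
gripper_force: 0.0
clock: 3.28
tool_pos: [0.4718, -0.1655, 0.4045]
orientation: [-180.0, -0.0, 178.7]
force: [-0.7, 0.3, 0.0]
opening: 0.0004
gripper_force: 0.0
[ 0.47176983 -0.16552211  0.40452709] [-1.79999587e+02 -2.41879032e-02  1.78707092e+02] 3.275
```

View pics/w1_c0_0.png

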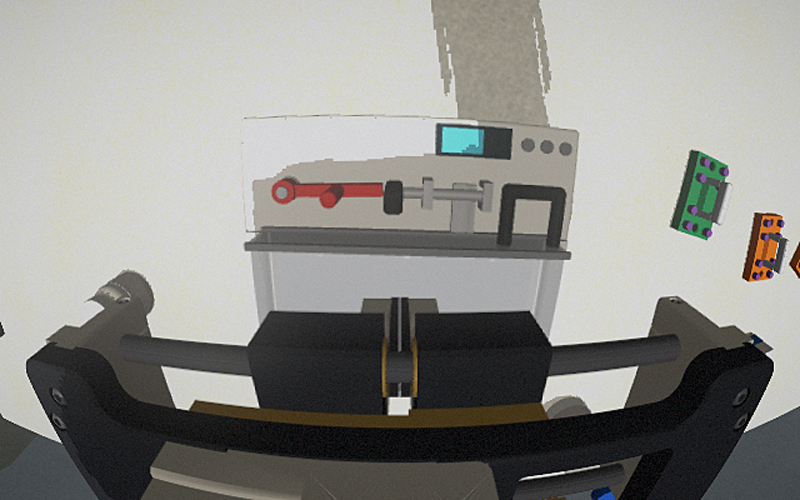

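```bash
python3 -c "
from h import *
crop('w1',190,85,470,215,2.85)"
```

```text
(no output)
```

View pics/w1_c190_85.png

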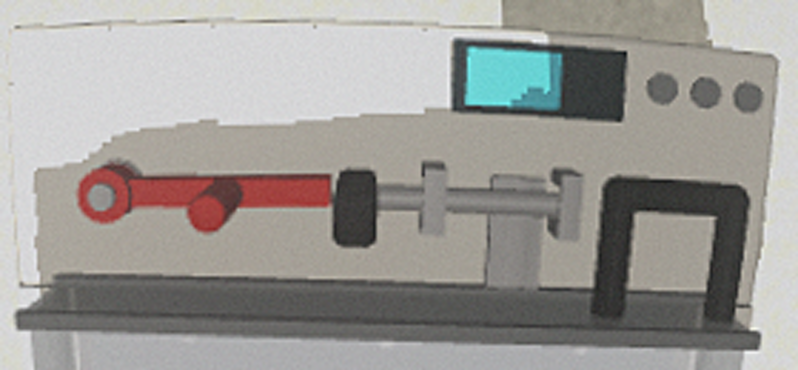

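Run:
```python
from h import *
s,o=load('w1')
for n,u,v,z in[('post',208,212,.116),('knob',356,216,.116),('pivot',103,195,.085),('handle',677,196,.09),('FR',13,28,.06),('FL',777,58,.06),('guide1',434,170,.079),('guide2',567,176,.079),('hoodtopR',18,320,.11),('hoodtopL',758,340,.11)]:
    print(n,at(s,190+u/2.85,85+v/2.85,z,o).round(4))
```

```text
post [ 0.437  -0.2139  0.116 ]
knob [ 0.4396 -0.1677  0.116 ]
pivot [ 0.435  -0.2576  0.085 ]
handle [ 0.4383 -0.0553  0.09  ]
FR [ 0.3717 -0.2978  0.06  ]
FL [ 0.3877 -0.0037  0.06  ]
guide1 [ 0.4309 -0.1408  0.079 ]
guide2 [ 0.4333 -0.0933  0.079 ]
hoodtopR [ 0.4728 -0.2855  0.11  ]
hoodtopL [ 0.4857 -0.0274  0.11  ]
```

Measured in the wrist view: post (0.437,-0.214), knob (0.440,-0.168), handle (0.438,-0.055) and shaker yaw about -3°. Post to knob comes out at 46 mm against 48 expected, pivot to post 44 against 45, and the front edge 294 against 300, so the fix is good. Next I'll put the closed fingers behind the post.

```bash
python3 -m handwheel '[[-1,0,0,0,0,0,0.28],[-1,0.25,-1,0,0,0,0],[-1,0.24,-1,0,0,0,0],[-1,0,-0.04,1,0,0,0],[-1,0,0,0,0,0,0]]'
python3 -m handwheel '[[-1,0,0,1,0,0,0],[-1,0,0,0.5,0,0,0],[-1,0,0,0,0,0,0],[-1,0,0,0,0,0,0]]' >/dev/null
python3 - <<'E'
from h import *
delta([.457,-.2158,.268],177)
s,o=snap('wrist','w2'); crop('w2',160,100,480,340,2.4)
E
```

```text
clock: 3.95
tool_pos: [0.4561, -0.2164, 0.3782]
orientation: [180.0, -0.2, 176.9]
force: [-0.4, -0.5, 0.0]
opening: 0.0007
gripper_force: 0.0
now [ 0.4574 -0.2158  0.3431] [-1.7998e+02  6.0000e-02  1.7702e+02] shift units [ 0.02 -0.    3.  ]
turn units [-0.    0.01  0.  ]
```

View pics/w2_c160_100.png

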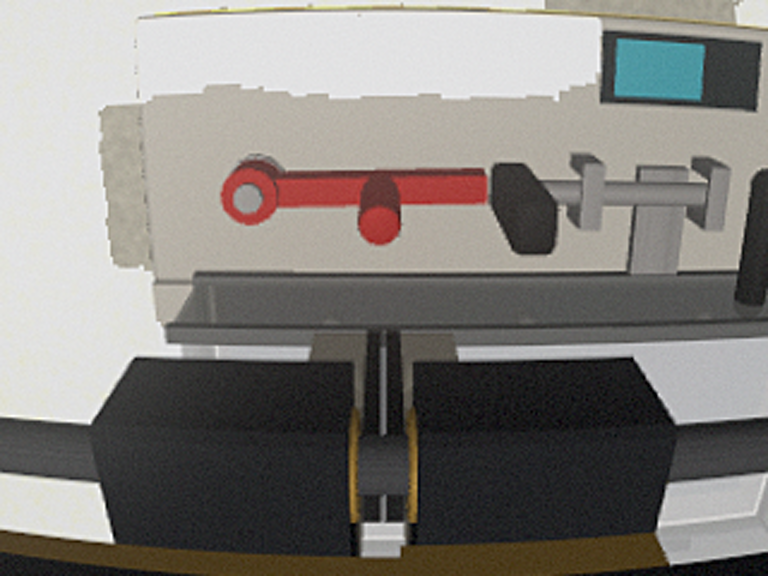

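The post top is at (380,224) in the crop, lined up with the fingers. I'll check the x offset before going down.

Run:
```python
from h import *
s,o=load('w2')
for n,u,v,z in[('post',380,224,.116),('knobtop',528,230,.116),('hoodtopfront',380,326,.11),('tip',382,332,.165)]: print(n,at(s,160+u/2.4,100+v/2.4,z,o).round(4))
```

```text
post [ 0.4368 -0.2145  0.116 ]
knobtop [ 0.4409 -0.1708  0.116 ]
hoodtopfront [ 0.4723 -0.2163  0.11  ]
tip [ 0.4483 -0.2145  0.165 ]
```

```bash
python3 -m handwheel '[[-1,0,0,0.75,0,0,0],[-1,0,0,0.75,0,0,0],[-1,0,0,0.75,0,0,0],[-1,0,0,0.75,0,0,0],[-1,0,0,0,0,0,0]]'
python3 -m handwheel '[[-1,0.3,0,0,0,0,0],[-1,0.3,-0.05,0,0,0,0],[-1,0.3,-0.1,0,0,0,0],[-1,0.3,-0.15,0,0,0,0],[-1,0.3,-0.15,0,0,0,0]]'
python3 -m handwheel '[[-1,0.2,-0.15,0,0,0,0],[-1,0.1,-0.1,0,0,0,0],[-1,0,0,0,0,0,0],[-1,0,0,0,0,0,0],[-1,-0.2,0,0,0,0,0]]'
python3 -m handwheel '[[-1,-0.1,0,-1,0,0,0],[-1,0,0,-1,0,0,0],[-1,0,0,-1,0,0,0],[-1,0,0,0,0,0,0]]'
python3 - <<'E'
from h import *
s,o=snap('wrist','w3'); crop('w3',160,60,560,340,2); print(o['tool_pos'])
E
```

```text
clock: 5.12
tool_pos: [0.4569, -0.2157, 0.2667]
orientation: [180.0, -0.1, 177.0]
force: [0.1, -0.5, 1.0]
opening: 0.0004
gripper_force: 0.0
clock: 5.75
tool_pos: [0.4196, -0.2257, 0.268]
orientation: [-179.9, 0.2, 177.1]
force: [6.7, -4.7, -1.8]
opening: 0.0003
gripper_force: 3.6
clock: 6.38
tool_pos: [0.4158, -0.2314, 0.2673]
orientation: [180.0, -0.0, 177.0]
force: [0.2, -0.1, -0.5]
opening: 0.0003
gripper_force: 0.0
clock: 6.88
tool_pos: [0.4185, -0.2314, 0.3436]
orientation: [-180.0, 0.1, 177.0]
force: [0.7, -0.3, -1.0]
opening: 0.0003
gripper_force: 0.0
[ 0.41847671 -0.23144459  0.34356324]
```

View pics/w3_c160_60.png

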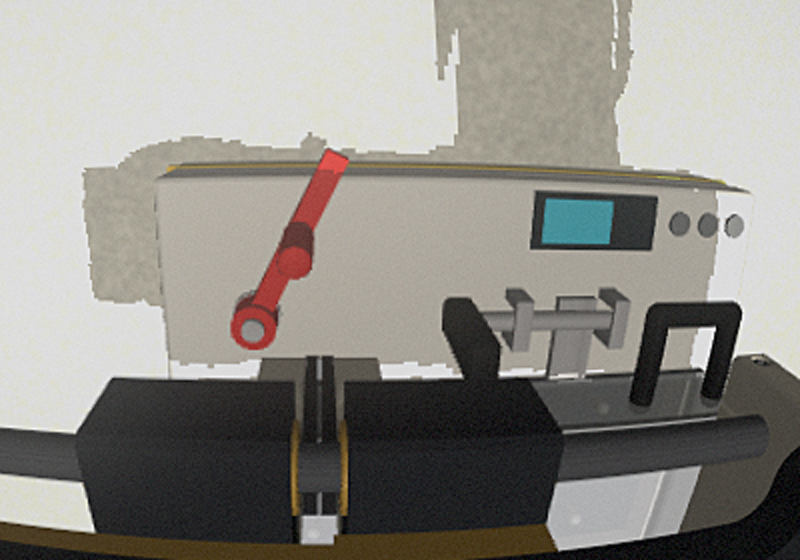

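The keeper is now at about 1.05 rad: pivot (254,331), tip (335,158). Next, the bolt.

```bash
python3 -m handwheel '[[-1,-0.16,1,0,0,0,0],[-1,-0.16,1,0,0,0,0],[-1,-0.16,1,0,0,0,0],[-1,-0.17,1,0,0,0,0],[-1,0,0,0.5,0,0,0]]'
python3 -m handwheel '[[-1,0,0,0.8,0,0,0],[-1,0,0,0.8,0,0,0],[-1,0,0,0.8,0,0,0],[-1,0,0,0.1,0,0,0],[-1,0,0,0,0,0,0]]'
python3 -m handwheel '[[-1,0,-0.3,0,0,0,0],[-1,0,-0.3,0,0,0,0],[-1,0,-0.3,0,0,0,0],[-1,0,-0.3,0,0,0,0],[-1,0,-0.3,0,0,0,0]]'
python3 -m handwheel '[[-1,0,-0.25,0,0,0,0],[-1,0,-0.2,0,0,0,0],[-1,0,0,0,0,0,0],[-1,0,0,0,0,0,0]]'
python3 -m handwheel '[[-1,0,0.3,0,0,0,0],[-1,0,0,-1,0,0,0],[-1,0,0,-1,0,0,0],[-1,0,0,-1,0,0,0],[-1,0,0,0,0,0,0]]'
python3 - <<'E'
from h import *
s,o=snap('wrist','w4'); crop('w4',160,60,560,340,2); print(o['tool_pos'])
E
```

```text
clock: 7.55
tool_pos: [0.4401, -0.1313, 0.3291]
orientation: [180.0, -0.0, 177.1]
force: [0.6, -0.1, -0.2]
opening: 0.0006
gripper_force: 0.0
clock: 8.18
tool_pos: [0.4399, -0.1326, 0.2669]
orientation: [-180.0, -0.1, 177.0]
force: [-0.9, -0.5, 0.9]
opening: 0.0005
gripper_force: 0.0
clock: 8.8
tool_pos: [0.4383, -0.1703, 0.2674]
orientation: [180.0, 0.0, 177.0]
force: [0.5, 2.3, 0.8]
opening: -0.0
gripper_force: 1.0
clock: 9.3
tool_pos: [0.4372, -0.181, 0.2669]
orientation: [-180.0, -0.1, 177.0]
force: [0.1, 0.2, -0.5]
opening: -0.0001
gripper_force: 0.0
clock: 9.93
tool_pos: [0.4385, -0.173, 0.344]
orientation: [180.0, 0.2, 177.0]
force: [-0.2, 0.7, 0.2]
opening: 0.0004
gripper_force: 0.0
[ 0.43849094 -0.17302073  0.34395754]
```

View pics/w4_c160_60.png

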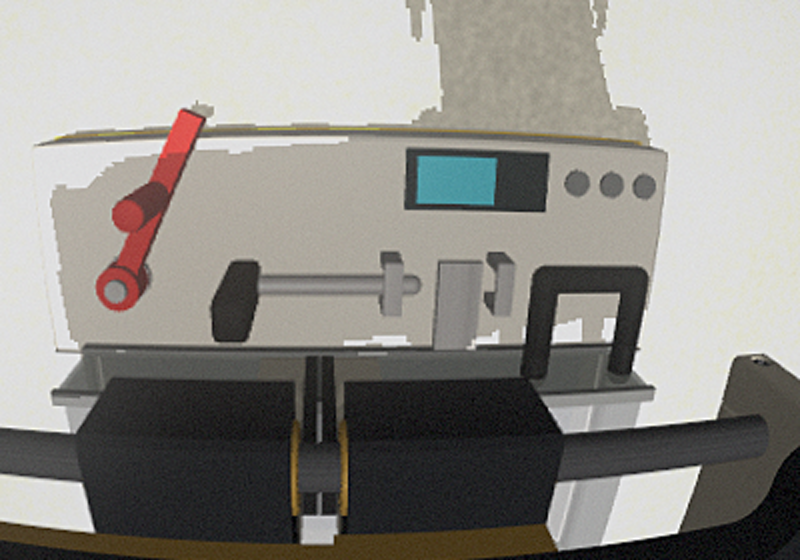

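Run:
```python
from h import *
s,o=load('w4')
for n,u,v,z in[('knobtopL',214,325,.116),('knobtopR',252,325,.116),('rodend',420,285,.072),('handleL',560,275,.092),('handleR',616,275,.092),('bar top/near edge',588,268,.09),('bar far edge',588,291,.092)]: print(n,at(s,160+u/2,60+v/2,z,o).round(4))
```

```text
knobtopL [ 0.4392 -0.2105  0.116 ]
knobtopR [ 0.4398 -0.1964  0.116 ]
rodend [ 0.443  -0.1282  0.072 ]
handleL [ 0.4347 -0.0715  0.092 ]
handleR [ 0.436  -0.0447  0.092 ]
bar top/near edge [ 0.4329 -0.0578  0.09  ]
bar far edge [ 0.4425 -0.0577  0.092 ]
```

The knob has moved about 35 mm, close to the 32 mm threshold, so I'll push it on to its stop.

```bash
python3 -m handwheel '[[-1,0,0,1,0,0,0],[-1,0,0,1,0,0,0],[-1,0,0,1,0,0,0],[-1,0,0,0,0,0,0],[-1,0,-0.3,0,0,0,0]]'
python3 -m handwheel '[[-1,0,-0.12,0,0,0,0],[-1,0,-0.1,0,0,0,0],[-1,0,-0.1,0,0,0,0],[-1,0,0,0,0,0,0]]'
python3 -m handwheel '[[-1,0,-0.08,0,0,0,0],[-1,0,0,0,0,0,0]]'
```

```text
clock: 10.6
tool_pos: [0.4379, -0.1809, 0.2675]
orientation: [-180.0, -0.0, 177.1]
force: [0.9, -0.0, 0.0]
opening: 0.0006
gripper_force: 0.0
clock: 11.1
tool_pos: [0.4375, -0.1864, 0.2679]
orientation: [179.7, 0.2, 176.9]
force: [-1.8, 30.9, 8.8]
opening: 0.0005
gripper_force: 15.7
clock: 11.35
tool_pos: [0.4375, -0.1874, 0.2679]
orientation: [179.6, 0.2, 176.9]
force: [-3.5, 42.6, 12.5]
opening: 0.0002
gripper_force: 21.5
```

The bolt is hard against its stop. I'll back off, rise, and check which way the wrist can turn.

```bash
python3 -m handwheel '[[-1,0,0.6,0,0,0,0],[-1,0,0,-1,0,0,0],[-1,0,0,-1,0,0,0],[-1,0,0,-1,0,0,0],[-1,0,0,-1,0,0,0]]'
python3 - <<'E'
from h import *
print(get_obs()['joint_pos'].round(1)); delta([.4375,-.0575,.30],87)
E
```

```text
clock: 11.98
tool_pos: [0.4376, -0.1762, 0.3688]
orientation: [-180.0, 0.1, 177.0]
force: [0.3, 0.6, -0.1]
opening: 0.0003
gripper_force: 0.0
[  2.1   2.7 -27.2   0.  -60.  -95.1]
now [ 0.4376 -0.1762  0.3688] [-1.7998e+02  8.0000e-02  1.7699e+02] shift units [0.26 4.74 2.75]
turn units [1.0e-02 1.0e-02 1.5e+01]
```

```bash
python3 -m handwheel '[[-1,0.05,1,0,0,0,0],[-1,0.05,1,0,0,0,0],[-1,0.05,1,0,0,0,0],[-1,0.05,1,0,0,0,0],[-1,0.05,0.74,0,0,0,0]]' >/dev/null
python3 -m handwheel '[[-0.32,0,0,0,0,0,-1],[-0.32,0,0,0,0,0,-1],[-0.32,0,0,0,0,0,-1],[-0.32,0,0,0,0,0,-1],[-0.32,0,0,0,0,0,-1]]' >/dev/null
python3 -m handwheel '[[-0.32,0,0,0,0,0,-1],[-0.32,0,0,0,0,0,-1],[-0.32,0,0,0,0,0,-1],[-0.32,0,0,0,0,0,-1],[-0.32,0,0,0,0,0,-1]]' >/dev/null
python3 -m handwheel '[[-0.32,0,0,0,0,0,-1],[-0.32,0,0,0,0,0,-1],[-0.32,0,0,0,0,0,-1],[-0.32,0,0,0,0,0,-1],[-0.32,0,0,0,0,0,-1]]' 
python3 -m handwheel '[[-0.32,0,0,1,0,0,0],[-0.32,0,0,1,0,0,0],[-0.32,0,0,0,0,0,0],[-0.32,0,0,0,0,0,0]]'
python3 - <<'E'
from h import *
print(get_obs()['joint_pos'].round(1)); delta([.4375,-.0575,.249],-93)
s,o=snap('wrist','w5');crop('w5',160,60,560,340,2)
E
```

```text
clock: 14.48
tool_pos: [0.4377, -0.0576, 0.3679]
orientation: [-179.9, 0.0, -92.8]
force: [0.3, -0.5, 0.5]
opening: 0.0298
gripper_force: 0.0
clock: 14.98
tool_pos: [0.4382, -0.0574, 0.3183]
orientation: [-179.9, -0.0, -93.0]
force: [-0.8, -0.0, 0.0]
opening: 0.0299
gripper_force: 0.0
[ 18.3   2.8 -34.6   0.  -52.5 -21.3]
now [ 0.4382 -0.0574  0.3183] [-179.92   -0.    -92.99] shift units [0.01 0.03 2.77]
turn units [-0.01 -0.    0.  ]
```

View pics/w5_c160_60.png

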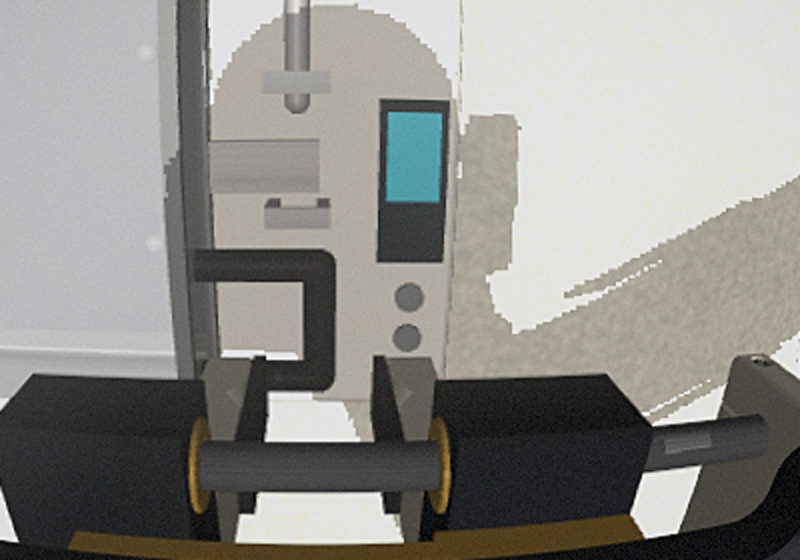

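```bash
python3 - <<'E'
from h import *
s,o=load('w5')
for n,u,v,z in[('in1',300,282,.092),('in2',300,361,.092),('barL',303,320,.09),('barR',335,320,.09)]: print(n,at(s,160+u/2,60+v/2,z,o).round(4))
E
python3 -m handwheel '[[-0.32,0,0,1,0,0,0],[-0.32,0,0,0.8,0,0,0],[-0.32,0,0,0,0,0,0]]'
```

```text
in1 [ 0.444  -0.0719  0.092 ]
in2 [ 0.4459 -0.0412  0.092 ]
barL [ 0.4439 -0.0567  0.09  ]
barR [ 0.4323 -0.0561  0.09  ]
clock: 15.4
tool_pos: [0.4377, -0.0574, 0.2721]
orientation: [179.9, -0.0, -93.0]
force: [0.2, 0.5, 0.1]
opening: 0.0297
gripper_force: 0.0
```

```bash
python3 -m handwheel '[[-0.32,0,0,0.5,0,0,0],[-0.32,0,0,0.42,0,0,0],[-0.32,0,0,0,0,0,0],[-1,0,0,0,0,0,0],[-1,0,0,0,0,0,0]]'
python3 -m handwheel '[[-1,0,0,0,0,0,0],[-1,0,0,0,0,0,0],[-1,0,0,0,0,0,0]]'
python3 -c "
from h import *
# hinge relative to bar: +180 ex, -25 z
p0=np.array([-.180,.025]);q=[]
for k in range(0,21):
    a=k*.0875; c,s=np.cos(a),np.sin(a); q.append([c*p0[0]+s*p0[1],-s*p0[0]+c*p0[1]])
q=np.array(q);d=np.diff(q,axis=0)/.025
print(np.round(d,2).tolist())"
```

```text
clock: 16.02
tool_pos: [0.4379, -0.0573, 0.2495]
orientation: [-180.0, 0.0, -93.0]
force: [0.5, -0.9, 0.3]
opening: 0.0153
gripper_force: 0.0
clock: 16.4
tool_pos: [0.4384, -0.0572, 0.2496]
orientation: [-179.9, 0.0, -93.0]
force: [4.8, -1.7, -0.5]
opening: 0.011
gripper_force: 30.0
[[0.11, 0.63], [0.17, 0.61], [0.22, 0.6], [0.27, 0.57], [0.32, 0.55], [0.37, 0.52], [0.41, 0.48], [0.45, 0.45], [0.49, 0.4], [0.52, 0.36], [0.55, 0.31], [0.58, 0.26], [0.6, 0.21], [0.62, 0.16], [0.63, 0.1], [0.63, 0.05], [0.64, -0.01], [0.63, -0.06], [0.62, -0.12], [0.61, -0.17]]
```

```bash
python3 -m handwheel '[[-1,0,-0.11,-0.63,0,0,0],[-1,0,-0.17,-0.61,0,0,0],[-1,0,0,0,0,0,0]]'
python3 -m handwheel '[[-1,0,-0.22,-0.60,0,0,0],[-1,0,-0.27,-0.57,0,0,0],[-1,0,-0.32,-0.55,0,0,0],[-1,0,-0.37,-0.52,0,0,0]]'
```

```text
clock: 16.77
tool_pos: [0.4454, -0.0576, 0.2809]
orientation: [-179.9, 0.0, -93.0]
force: [5.0, -2.3, -0.1]
opening: 0.0111
gripper_force: 30.0
clock: 17.27
tool_pos: [0.4733, -0.0592, 0.3354]
orientation: [179.8, 0.0, -93.0]
force: [0.1, 2.5, -6.5]
opening: 0.0108
gripper_force: 30.0
```

```bash
python3 -m handwheel '[[-1,0,-0.41,-0.48,0,0,0],[-1,0,-0.45,-0.45,0,0,0],[-1,0,-0.49,-0.40,0,0,0],[-1,0,-0.52,-0.36,0,0,0],[-1,0,-0.55,-0.31,0,0,0]]'
python3 -m handwheel '[[-1,0,-0.58,-0.26,0,0,0],[-1,0,-0.60,-0.21,0,0,0],[-1,0,-0.62,-0.16,0,0,0],[-1,0,-0.63,-0.10,0,0,0],[-1,0,0,0,0,0,0]]'
```

```text
clock: 17.9
tool_pos: [0.5332, -0.0625, 0.3876]
orientation: [179.7, -0.0, -93.0]
force: [-8.9, 4.4, 8.9]
opening: 0.0111
gripper_force: 30.0
clock: 18.52
tool_pos: [0.5966, -0.0657, 0.406]
orientation: [-179.9, -0.0, -93.0]
force: [1.7, 0.6, 2.9]
opening: 0.011
gripper_force: 30.0
```

```bash
python3 -m handwheel '[[-1,0,-0.63,-0.05,0,0,0],[-1,0,-0.64,0.01,0,0,0],[-1,0,-0.63,0.06,0,0,0],[-1,0,-0.62,0.12,0,0,0],[-1,0,0,0,0,0,0]]'
python3 -m handwheel '[[-1,0,-0.5,0.14,0,0,0],[-1,0,0,0,0,0,0]]'
python3 -m handwheel '[[-1,0,-0.15,0.05,0,0,0],[-1,0,0,0,0,0,0]]'
```

```text
clock: 19.15
tool_pos: [0.6604, -0.0691, 0.4004]
orientation: [-179.9, -0.0, -93.0]
force: [2.9, -1.8, 1.4]
opening: 0.0108
gripper_force: 30.0
clock: 19.4
tool_pos: [0.6719, -0.0697, 0.3969]
orientation: [-179.9, -0.0, -93.0]
force: [3.1, -3.2, 0.2]
opening: 0.0109
gripper_force: 30.0
clock: 19.65
tool_pos: [0.6745, -0.0699, 0.396]
orientation: [180.0, -0.0, -93.0]
force: [0.6, -4.4, 0.9]
opening: 0.0112
gripper_force: 30.0
```

The hood is at its stop: the bar is 57 mm behind the hinge, as predicted. I'll release it and go look at the blocks.

```bash
python3 -m handwheel '[[-0.3,0,0,0,0,0,0],[-0.3,0,0,0,0,0,0],[-0.3,0,0,-0.5,0,0,0],[-0.3,0,0,-1,0,0,0],[-0.3,0,0,-1,0,0,0]]'
python3 -m handwheel '[[0,0,0.5,-0.5,0,0,1],[0,0,0,0,0,0,1],[0,0,0,0,0,0,1],[0,0,0,0,0,0,1],[0,0,0,0,0,0,1]]' >/dev/null
python3 -m handwheel '[[0,0,0,0,0,0,1],[0,0,0,0,0,0,1],[0,0,0,0,0,0,1],[0,0,0,0,0,0,1],[0,0,0,0,0,0,1]]' >/dev/null
python3 -m handwheel '[[0,0,0,0,0,0,1],[0,0,0,0,0,0,1],[0,0,0,0,0,0,1],[0,0,0,0,0,0,1],[0,0,0,0,0,0,1]]'
python3 -m handwheel '[[0,0.5,1,0,0,0,0],[0,0.5,1,0,0,0,0],[0,0.5,1,0,0,0,0],[0,0.5,1,0,0,0,0],[0,0.5,1,0,0,0,0]]' >/dev/null
python3 -m handwheel '[[0,0.5,1,0,0,0,0],[0,0.5,1,0,0,0,0],[0,0.5,1,0,0,0,0],[0,0.5,1,0,0,0,0],[0,0.5,1,0,0,0,0]]' >/dev/null
python3 -m handwheel '[[0,0.5,1,0.5,0,0,0],[0,0.5,1,0.5,0,0,0],[0,0.5,1,0.5,0,0,0],[0,0,1,0.5,0,0,0],[0,0,0,0,0,0,0]]'
python3 - <<'E'
from h import *
s,o=snap('wrist','w6');crop('w6',0,0,640,400,1.25);print(o['tool_pos'],o['orientation'],o['joint_pos'].round(1))
snap('scene','sc1')
E
```

```text
clock: 20.27
tool_pos: [0.6744, -0.0695, 0.4603]
orientation: [-180.0, 0.0, -93.0]
force: [0.4, -0.5, 0.4]
opening: 0.0306
gripper_force: 0.0
clock: 22.15
tool_pos: [0.6619, -0.0689, 0.4722]
orientation: [180.0, 0.1, 176.8]
force: [-0.5, 0.5, 0.8]
opening: 0.0441
gripper_force: 0.0
clock: 24.02
tool_pos: [0.5181, 0.2907, 0.4202]
orientation: [-179.9, -0.1, 177.1]
force: [-0.4, -0.2, -0.5]
opening: 0.044
gripper_force: 0.0
[0.51809791 0.29068098 0.42021278] [-1.79947845e+02 -5.43552121e-02  1.77096922e+02] [  48.1   12.5   -8.5   -0.   -69.1 -141. ]
```

View pics/w6_c0_0.png

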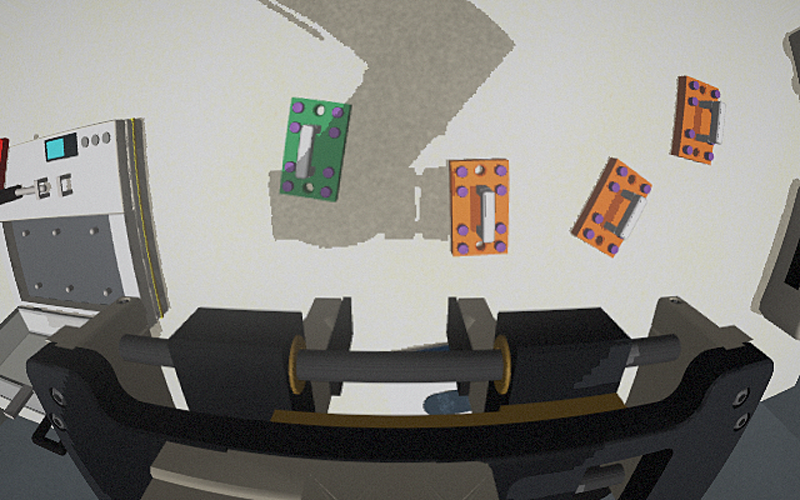

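Green's holes are at about (320,110) and (308,187), and the near orange block's at (480,169) and (478,247). The other oranges, at (613,208) and (698,120), are look-alikes. The hood is open and the pins are visible at left.

Run:
```python
from h import *
s,o=load('w6')
def P(u,v,z): return at(s,u/1.25,v/1.25,z,o)
for n,a,b,bar in[('green',(320,110),(308,187),((307,126),(303,178))),('or1',(480,169),(478,247),((488,191),(488,242)))]:
    A,B=P(*a,.016),P(*b,.016);m=(A+B)/2;d=A-B
    C,D=P(*bar[0],.056),P(*bar[1],.056);e=C-D
    print(n,'holes',m.round(4),'len',np.linalg.norm(d).round(4),'ax',np.degrees(np.arctan2(d[1],d[0])).round(1),'bar',((C+D)/2).round(4),np.linalg.norm(e).round(4),np.degrees(np.arctan2(e[1],e[0])).round(1))
for u,v in[(24,232),(58,232),(94,231),(34,267),(70,265),(105,263)]: print('pin',P(u,v,.052).round(4))
crop('w6',210,70,430,210,3.6)
```

```text
green holes [0.4499 0.2092 0.016 ] len 0.0791 ax 166.3 bar [0.4505 0.2098 0.056 ] 0.0476 170.6
or1 holes [0.52   0.3738 0.016 ] len 0.0825 ax 178.6 bar [0.519  0.3742 0.056 ] 0.0489 -179.4
pin [ 0.4974 -0.2319  0.052 ]
pin [ 0.5036 -0.1452  0.052 ]
pin [ 0.5075 -0.0708  0.052 ]
pin [ 0.5494 -0.2288  0.052 ]
pin [ 0.5487 -0.1365  0.052 ]
pin [ 0.5481 -0.0645  0.052 ]
```

View pics/w6_c210_70.png

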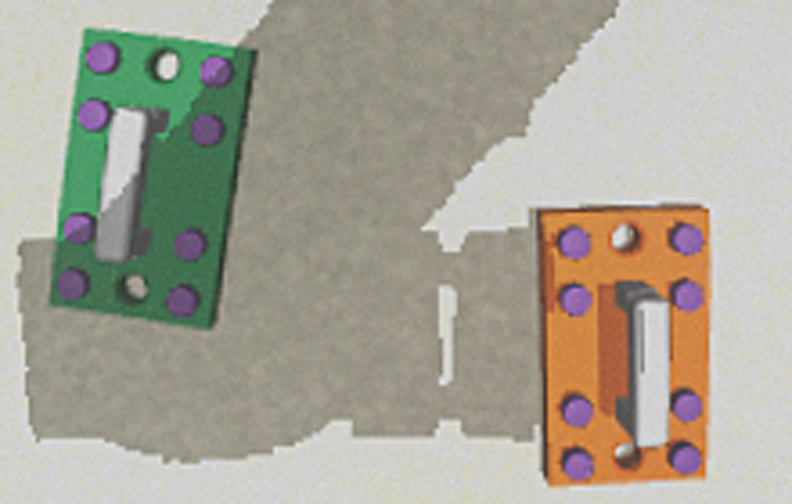

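I have 3 views left, so from here I'll measure with image code, using the centroid of the purple caps. I'll test it on w6 while moving over green.

```bash
cat >> h.py <<'E'
def block(s,o,near,rad=.08,z=.025):
    """block centre/axis from its 8 purple caps (tops at height z), near = rough xy"""
    hsv=cv2.cvtColor(s['color'],cv2.COLOR_RGB2HSV)
    m=cv2.inRange(hsv,(125,60,40),(155,255,255))
    n,_,st,c=cv2.connectedComponentsWithStats(m)
    P=np.array([at(s,*c[i],z,o)[:2] for i in range(1,n) if st[i,4]>=12])
    P=P[np.hypot(*(P-near).T)<rad]
    mid=(P.min(0)+P.max(0))/2 if len(P)!=8 else P.mean(0)
    u,sv,vt=np.linalg.svd(P-P.mean(0));a=np.degrees(np.arctan2(vt[0,1],vt[0,0]))%180
    print('caps',len(P),'centre',mid.round(4),'axis',a.round(1),'sv',sv.round(3));return mid,a
E
python3 -m handwheel '[[0,0.51,-0.68,0.8,0,0,0],[0,0.51,-0.68,0.8,0,0,0],[0,0.51,-0.68,0.8,0,0,0],[0,0.51,-0.67,0.8,0,0,0],[0,0.51,-0.67,0.8,0,0,0]]' >/dev/null
python3 -m handwheel '[[0,0,0,0.8,0,0,0.75],[0,0,0,0,0,0,0.75],[0,0,0,0,0,0,0],[0,0,0,0,0,0,0]]'
python3 - <<'E'
from h import *
s,o=load('w6');block(s,o,(.45,.209));block(s,o,(.52,.374))
s,o=snap('wrist','w7');c,a=block(s,o,(.45,.209));delta([*c,.209],a)
s=snapshot('top');block(s,None,(.45,.209));block(s,None,(.52,.374))
E
```

```text
clock: 25.25
tool_pos: [0.4503, 0.2078, 0.3017]
orientation: [180.0, 0.0, 168.1]
force: [-0.4, 0.1, -0.2]
opening: 0.0439
gripper_force: 0.0
caps 8 centre [0.4497 0.2086] axis 167.0 sv [0.089 0.056]
caps 8 centre [0.519  0.3744] axis 0.8 sv [0.089 0.056]
caps 8 centre [0.4489 0.2083] axis 167.1 sv [0.088 0.056]
now [0.4502 0.2079 0.3016] [1.7996e+02 3.0000e-02 1.6806e+02] shift units [0.06 0.   3.71]
turn units [0.01 0.01 0.16]Traceback (most recent call last):
  File "<stdin>", line 4, in <module>
  File "h.py", line 41, in block
    mid=(P.min(0)+P.max(0))/2 if len(P)!=8 else P.mean(0)
         ~~~~~^^^
    return umr_minimum(a, axis, None, out, keepdims, initial, where)
ValueError: zero-size array to reduction operation minimum which has no identity
```

```bash
python3 -m handwheel '[[0,0.06,0,0.9,0,0,0.16],[0,0,0,0.9,0,0,0],[0,0,0,0.9,0,0,0],[0,0,0,0.7,0,0,0],[0,0,0,0.31,0,0,0]]'
python3 -m handwheel '[[0,0,0,0,0,0,0],[-1,0,0,0,0,0,0],[-1,0,0,0,0,0,0],[-1,0,0,0,0,0,0],[-1,0,0,0,0,0,0]]'
python3 -m handwheel '[[-1,0,0,-0.3,0,0,0],[-1,0,0,-0.7,0,0,0],[-1,0,0,-1,0,0,0],[-1,0,0,-1,0,0,0],[-1,0,0,-1,0,0,0]]'
python3 -m handwheel '[[-1,0,0,-1,0,0,0],[-1,0,0,-1,0,0,0],[-1,0,0,-1,0,0,0],[-1,0,0,-1,0,0,-0.8],[-1,0,0,-1,0,0,-0.8]]'
python3 - <<'E'
from h import *
delta([.61,-.15,.48],177)
E
```

```text
clock: 25.98
tool_pos: [0.4484, 0.2082, 0.2077]
orientation: [-179.9, -0.0, 167.1]
force: [-0.1, 0.3, -0.3]
opening: 0.0441
gripper_force: 0.0
clock: 26.6
tool_pos: [0.4484, 0.2082, 0.2087]
orientation: [180.0, 0.0, 167.0]
force: [-0.7, -0.5, 1.5]
opening: 0.0115
gripper_force: 30.0
clock: 27.22
tool_pos: [0.4482, 0.208, 0.3094]
orientation: [-180.0, -0.0, 167.0]
force: [-0.6, 0.2, -3.2]
opening: 0.0119
gripper_force: 30.0
clock: 27.85
tool_pos: [0.448, 0.2079, 0.4343]
orientation: [-180.0, -0.0, 176.8]
force: [0.2, 0.4, -2.8]
opening: 0.0117
gripper_force: 30.0
now [0.448  0.2079 0.4343] [-1.7999e+02 -3.0000e-02  1.7679e+02] shift units [ -7.27 -13.93  -1.83]
turn units [-0.   -0.01 -0.03]
```

```bash
python3 -m handwheel '[[-1,-0.52,-1,-0.4,0,0,0],[-1,-0.52,-1,-0.4,0,0,0],[-1,-0.52,-1,-0.4,0,0,0],[-1,-0.52,-1,-0.4,0,0,0],[-1,-0.52,-1,-0.23,0,0,0]]' >/dev/null
python3 -m handwheel '[[-1,-0.52,-1,0,0,0,0],[-1,-0.52,-1,0,0,0,0],[-1,-0.52,-1,0,0,0,0],[-1,-0.52,-1,0,0,0,0],[-1,-0.52,-1,0,0,0,0]]' >/dev/null
python3 -m handwheel '[[-1,-0.52,-1,0,0,0,0],[-1,-0.52,-1,0,0,0,0],[-1,-0.52,-1,0,0,0,0],[-1,-0.52,-1,0,0,0,0],[-1,0,0,0,0,0,0]]'
python3 - <<'E'
from h import *
s,o=snap('wrist','w8');crop('w8',180,60,480,260,2.66);print(o['tool_pos'],o['orientation'],o['opening'])
E
```

```text
clock: 29.72
tool_pos: [0.6098, -0.1532, 0.4783]
orientation: [-180.0, -0.1, 176.5]
force: [0.6, 0.4, -2.8]
opening: 0.0115
gripper_force: 30.0
[ 0.60979283 -0.15324373  0.47829045] [-1.79996316e+02 -1.12239077e-01  1.76519176e+02] 0.01150817375368894
```

View pics/w8_c180_60.png

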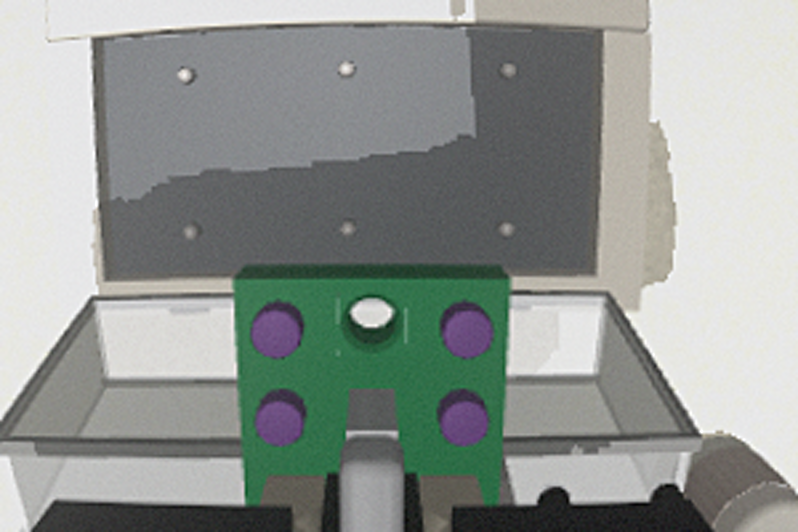

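All six pins show at (186,76), (347,70), (509,71) in front and (191,232), (348,229), (507,230) behind. The held block's hole is at (371,313).

Run:
```python
from h import *
s,o=load('w8')
C=lambda u,v,z:at(s,180+u/2.66,60+v/2.66,z,o)
near=[C(186,75,.051),C(347,69.5,.051),C(509,70.5,.051)];far=[C(191,231.5,.051),C(348,229,.051),C(507,230,.051)]
for a,b in zip(near,far):
    d=b-a;print(a.round(4),b.round(4),'mid',((a+b)/2).round(4),'len',np.linalg.norm(d).round(4),'yaw',np.degrees(np.arctan2(d[1],d[0])).round(1))
e=near[2]-near[0];f=far[2]-far[0];print('span',np.linalg.norm(e),np.linalg.norm(f),[np.degrees(np.arctan2(-v[0],v[1])).round(1) for v in(e,f)])
# held block, tool frame
zt=o['tool_pos'][2]-.159-.048
Rw=Ro.from_euler('xyz',o['orientation'],degrees=True)
tf=lambda p:Rw.inv().apply(p-o['tool_pos']).round(4)
print('hole',tf(C(371,313,zt+.016)))
for u,v in[(277,336),(467,336),(281,424),(464,424)]: print('cap',tf(C(u,v,zt+.025)))
```

```text
[ 0.5    -0.2367  0.051 ] [ 0.579  -0.2413  0.051 ] mid [ 0.5395 -0.239   0.051 ] len 0.0792 yaw -3.3
[ 0.5044 -0.1573  0.051 ] [ 0.5836 -0.1619  0.051 ] mid [ 0.544  -0.1596  0.051 ] len 0.0794 yaw -3.3
[ 0.5082 -0.0783  0.051 ] [ 0.5882 -0.0823  0.051 ] mid [ 0.5482 -0.0803  0.051 ] len 0.0801 yaw -2.8
span 0.15863784369841114 0.1592827192895418 [np.float64(-3.0), np.float64(-3.3)]
hole [0.0413 0.001  0.1911]
cap [ 0.0387 -0.0183  0.1821]
cap [0.0387 0.0208 0.1821]
cap [ 0.0193 -0.0181  0.182 ]
cap [0.0193 0.0209 0.182 ]
```

The stations come out consistent (pin pitch 79–80 mm, yaw -3.1°): s1 (0.548,-0.081), s2 (0.544,-0.160), s3 (0.540,-0.239). Green goes to s1.

```bash
python3 -m handwheel '[[-1,0.66,0.69,0,0,0,-0.08],[-1,0.66,0.69,0,0,0,0],[-1,0.65,0.69,0,0,0,0],[-1,0.65,0.68,0.9,0,0,0],[-1,0,0,1,0,0,0]]'
python3 -m handwheel '[[-1,0,0,1,0,0,0],[-1,0,0,1,0,0,0],[-1,0,0,1,0,0,0],[-1,0,0,1,0,0,0],[-1,0,0,0,0,0,0]]'
python3 -m handwheel '[[-1,0,0,1,0,0,0],[-1,0,0,0.5,0,0,0],[-1,0,0,0,0,0,0],[-1,0,0,0,0,0,0]]'
python3 - <<'E'
from h import *
delta([.548,-.081,.2487],177)
s,o=snap('wrist','w9')
Rw=Ro.from_euler('xyz',o['orientation'],degrees=True)
# caps of held block in tool frame
hsv=cv2.cvtColor(s['color'],cv2.COLOR_RGB2HSV);m=cv2.inRange(hsv,(125,60,40),(155,255,255))
n,_,st,c=cv2.connectedComponentsWithStats(m)
for i in range(1,n):
    if st[i,4]>40:print(c[i].round(1),st[i,4],Rw.inv().apply(at(s,*c[i],o['tool_pos'][2]-.1837,o)-o['tool_pos']).round(4))
E
```

```text
clock: 30.4
tool_pos: [0.5463, -0.0782, 0.4322]
orientation: [179.9, 0.1, 177.2]
force: [0.0, -0.8, -2.5]
opening: 0.0115
gripper_force: 30.0
clock: 31.02
tool_pos: [0.5467, -0.0792, 0.3303]
orientation: [-180.0, -0.2, 177.1]
force: [0.7, -0.3, -1.9]
opening: 0.0119
gripper_force: 30.0
clock: 31.52
tool_pos: [0.5482, -0.0796, 0.2952]
orientation: [180.0, 0.1, 177.1]
force: [0.4, 1.1, -2.4]
opening: 0.0115
gripper_force: 30.0
now [ 0.5482 -0.0796  0.2952] [1.8000e+02 8.0000e-02 1.7714e+02] shift units [ 0.01 -0.05  1.86]
turn units [0.   0.01 0.02]
[283.8 183.8] 309 [ 0.0397 -0.0186  0.1836]
[354.9 184. ] 299 [0.0396 0.0206 0.1836]
[285.  216.7] 295 [ 0.0202 -0.0186  0.1837]
[353.8 216.9] 290 [0.0201 0.0206 0.1837]
```

```bash
python3 -m handwheel '[[-1,0,-0.05,0.6,0,0,0],[-1,0,0,0.5,0,0,0],[-1,0,0,0.2,0,0,0],[-1,0,0,0,0,0,0]]'
python3 -m handwheel '[[-1,0,0,0.2,0,0,0],[-1,0,0,0.2,0,0,0],[-1,0,0,0,0,0,0]]'
python3 -m handwheel '[[-1,0,0,0.15,0,0,0],[-1,0,0,0,0,0,0]]'
```

```text
clock: 32.08
tool_pos: [0.5477, -0.081, 0.2609]
orientation: [-180.0, -0.1, 177.1]
force: [-0.2, 0.6, -3.6]
opening: 0.0119
gripper_force: 30.0
clock: 32.45
tool_pos: [0.5475, -0.081, 0.2512]
orientation: [-180.0, -0.0, 177.1]
force: [-1.4, -0.4, -4.1]
opening: 0.0119
gripper_force: 30.0
clock: 32.7
tool_pos: [0.5475, -0.0811, 0.2486]
orientation: [-180.0, -0.0, 177.1]
force: [-5.0, -0.1, 6.1]
opening: 0.0117
gripper_force: 30.0
```

Green has reached seat height with upward contact force. I'll release it, check, and go for the orange block.

```bash
python3 -m handwheel '[[0,0,0,0,0,0,0],[0,0,0,0,0,0,0],[0,0,0,-0.5,0,0,0],[0,0,0,-1,0,0,0],[0,0,0,-1,0,0,0]]' 
python3 -m handwheel '[[0,0,0,-1,0,0,0],[0,0,0,-1,0,0,0],[0,0,0,-1,0,0,0],[0,0,0,-1,0,0,0],[0,0,0,0,0,0,0]]'
python3 - <<'E'
from h import *
s,o=snap('wrist','w10');block(s,o,(.548,-.08),z=.065)
E
python3 -m handwheel '[[0,0.116,1,0,0,0,0],[0,0.116,1,0,0,0,0],[0,0.116,1,0,0,0,0],[0,0.116,1,0,0,0,0],[0,0.116,1,0,0,0,0]]' >/dev/null
python3 -m handwheel '[[0,0.116,1,0,0,0,0],[0,0.116,1,0,0,0,0],[0,0.116,1,0,0,0,0],[0,0.116,1,0,0,0,0],[0,0.116,1,0,0,0,0]]' >/dev/null
python3 -m handwheel '[[0,0.116,1,0,0,0,0],[0,0.116,1,0,0,0,0],[0,0.116,1,0,0,0,0],[0,0.116,1,0,0,0,0],[0,0.116,1,0,0,0,0]]' >/dev/null
python3 -m handwheel '[[0,0.116,1,0,0,0,0],[0,0.116,1,0,0,0,0],[0,0.116,1,0,0,0,-0.63],[0,0,0,0,0,0,0],[0,0,0,0,0,0,0]]'
python3 - <<'E'
from h import *
s,o=snap('wrist','w11');c,a=block(s,o,(.519,.3744));delta([*c,.209],a+180)
E
```

```text
clock: 33.33
tool_pos: [0.548, -0.0809, 0.3119]
orientation: [-180.0, 0.0, 177.1]
force: [-0.6, -0.7, -0.3]
opening: 0.0438
gripper_force: 0.0
clock: 33.95
tool_pos: [0.5482, -0.081, 0.4136]
orientation: [180.0, 0.3, 177.1]
force: [0.4, -0.8, 0.7]
opening: 0.0437
gripper_force: 0.0
caps 8 centre [ 0.5481 -0.0801] axis 177.2 sv [0.089 0.056]
clock: 36.5
tool_pos: [0.5181, 0.3714, 0.4102]
orientation: [-180.0, -0.0, -179.1]
force: [-0.6, -0.6, 0.2]
opening: 0.0439
gripper_force: 0.0
caps 8 centre [0.5191 0.3749] axis 0.5 sv [0.089 0.056]
now [0.5182 0.371  0.4104] [-1.7999e+02 -1.0000e-02 -1.7914e+02] shift units [-0.04  0.16  8.05]
turn units [-0.   -0.    0.06]
```

```bash
python3 -m handwheel '[[0,-0.04,0.13,1,0,0,0.06],[0,0,0,1,0,0,0],[0,0,0,1,0,0,0],[0,0,0,1,0,0,0],[0,0,0,1,0,0,0]]' >/dev/null
python3 -m handwheel '[[0,0,0,1,0,0,0],[0,0,0,0,0,0,0],[0,0,0,0,0,0,0]]'
python3 - <<'E'
from h import *
s,o=snap('wrist','w12');c,a=block(s,o,(.519,.3744));delta([*c,.209],a+180)
E
```

```text
clock: 37.55
tool_pos: [0.5196, 0.3744, 0.2616]
orientation: [180.0, 0.1, -179.5]
force: [-0.0, 0.4, -0.1]
opening: 0.044
gripper_force: 0.0
caps 8 centre [0.5183 0.3749] axis 0.4 sv [0.088 0.056]
now [0.5196 0.3745 0.2619] [ 1.7992e+02  8.0000e-02 -1.7947e+02] shift units [0.06 0.01 2.11]
turn units [0.01 0.01 0.01]
```

```bash
python3 -m handwheel '[[0,0.04,0,0.8,0,0,0],[0,0,0,0.8,0,0,0],[0,0,0,0.5,0,0,0],[0,0,0,0,0,0,0],[-1,0,0,0,0,0,0]]'
python3 -m handwheel '[[-1,0,0,0,0,0,0],[-1,0,0,0,0,0,0],[-1,0,0,0,0,0,0],[-1,0,0,-0.3,0,0,0],[-1,0,0,-0.7,0,0,0]]'
python3 -m handwheel '[[-1,0,0,-1,0,0,0],[-1,0,0,-1,0,0,0],[-1,0,0,-1,0,0,0],[-1,0,0,-1,0,0,0],[-1,0,0,-1,0,0,0.42]]'
python3 -m handwheel '[[-1,0,0,-1,0,0,0.2],[-1,0,0,-1,0,0,0],[-1,0,0,0,0,0,0]]'
python3 - <<'E'
from h import *
delta([.539,-.2397,.30],177)
E
```

```text
clock: 38.22
tool_pos: [0.5184, 0.3747, 0.2089]
orientation: [180.0, 0.1, -179.4]
force: [0.5, -0.4, -0.2]
opening: 0.038
gripper_force: 0.0
clock: 38.85
tool_pos: [0.5179, 0.374, 0.2328]
orientation: [-179.9, -0.1, -179.5]
force: [0.6, -0.3, -2.4]
opening: 0.0119
gripper_force: 30.0
clock: 39.48
tool_pos: [0.518, 0.3741, 0.3601]
orientation: [180.0, 0.0, 178.0]
force: [0.3, 0.2, -2.2]
opening: 0.0118
gripper_force: 30.0
clock: 39.85
tool_pos: [0.5183, 0.3744, 0.4113]
orientation: [179.8, 0.2, 176.8]
force: [0.1, 0.6, -2.3]
opening: 0.0117
gripper_force: 30.0
now [0.5183 0.3744 0.4113] [179.77   0.19 176.84] shift units [ -2.17 -24.5    4.36]
turn units [ 0.04  0.03 -0.03]
```

```bash
python3 -m handwheel '[[-1,-0.09,-1,0,0,0,0],[-1,-0.09,-1,0,0,0,0],[-1,-0.09,-1,0,0,0,0],[-1,-0.09,-1,0,0,0,0],[-1,-0.09,-1,0,0,0,0]]' >/dev/null
python3 -m handwheel '[[-1,-0.09,-1,0,0,0,0],[-1,-0.09,-1,0,0,0,0],[-1,-0.09,-1,0,0,0,0],[-1,-0.09,-1,0,0,0,0],[-1,-0.09,-1,0,0,0,0]]'
python3 -m handwheel '[[-1,-0.09,-1,0,0,0,0],[-1,-0.09,-1,0,0,0,0],[-1,-0.09,-1,0,0,0,0],[-1,-0.09,-1,0,0,0,0],[-1,-0.09,-1,0,0,0,0]]'  >/dev/null
python3 -m handwheel '[[-1,-0.09,-1,0,0,0,0],[-1,-0.09,-1,0,0,0,0],[-1,-0.09,-1,0,0,0,0],[-1,-0.09,-1,0,0,0,0],[-1,-0.09,-1,0,0,0,0]]'  >/dev/null
python3 -m handwheel '[[-1,-0.09,-1,0,0,0,0],[-1,-0.09,-1,0,0,0,0],[-1,-0.09,-1,0,0,0,0],[-1,-0.09,-1,0,0,0,0],[-1,0,-0.5,0,0,0,0]]' 
python3 -m handwheel '[[-1,0,0,1,0,0,0],[-1,0,0,1,0,0,0],[-1,0,0,1,0,0,0],[-1,0,0,1,0,0,0],[-1,0,0,0,0,0,0]]'
cat >> h.py <<'E'
def held(s,o):
    Rw=Ro.from_euler('xyz',o['orientation'],degrees=True)
    hsv=cv2.cvtColor(s['color'],cv2.COLOR_RGB2HSV);m=cv2.inRange(hsv,(125,60,40),(155,255,255))
    n,_,st,c=cv2.connectedComponentsWithStats(m)
    for i in range(1,n):
        if st[i,4]>40:print(c[i].round(1),st[i,4],Rw.inv().apply(at(s,*c[i],o['tool_pos'][2]-.1837,o)-o['tool_pos']).round(4))
E
python3 - <<'E'
from h import *
delta([.539,-.2397,.2487],177)
s,o=snap('wrist','w13');held(s,o)
E
```

```text
clock: 41.1
tool_pos: [0.5267, 0.1218, 0.408]
orientation: [180.0, 0.0, 176.8]
force: [1.0, -0.5, -2.4]
opening: 0.0117
gripper_force: 30.0
clock: 42.98
tool_pos: [0.5376, -0.2419, 0.4077]
orientation: [-180.0, -0.0, 176.8]
force: [0.4, -0.0, -2.8]
opening: 0.0119
gripper_force: 30.0
clock: 43.6
tool_pos: [0.5372, -0.2402, 0.3062]
orientation: [180.0, -0.2, 176.8]
force: [-0.7, 0.6, -1.8]
opening: 0.0118
gripper_force: 30.0
now [ 0.5372 -0.2402  0.3062] [179.97  -0.23 176.81] shift units [-0.08  0.02  2.3 ]
turn units [ 0.01 -0.04 -0.03]
[487.8 169.3] 147 [0.0497 0.1022 0.184 ]
[524.4 171. ] 118 [0.0497 0.1315 0.184 ]
[283.4 184.2] 289 [ 0.0394 -0.0189  0.1839]
[355.1 184.1] 297 [0.0395 0.0206 0.1839]
[484.7 192.5] 146 [0.0351 0.1023 0.1839]
[522.3 191.2] 78 [0.0363 0.1325 0.1839]
[284.9 217.2] 279 [ 0.0199 -0.0187  0.1838]
[353.9 217. ] 287 [0.02   0.0207 0.1838]
[477.2 235.9] 135 [0.006  0.1023 0.1838]
[473.1 256.1] 125 [-0.0087  0.1024  0.1837]
[506.6 256. ] 41 [-0.0106  0.1309  0.1837]
```

Held block is centred. Lowering it onto s3.

```bash
python3 -m handwheel '[[-1,-0.08,0.02,0.7,0,0,-0.03],[-1,0,0,0.7,0,0,0],[-1,0,0,0.4,0,0,0],[-1,0,0,0,0,0,0]]'
python3 -m handwheel '[[-1,0,0,0.2,0,0,0],[-1,0,0,0.2,0,0,0],[-1,0,0,0,0,0,0]]'
python3 -m handwheel '[[-1,0,0,0.13,0,0,0],[-1,0,0,0,0,0,0]]'
```

```text
clock: 44.15
tool_pos: [0.54, -0.2398, 0.2623]
orientation: [180.0, -0.1, 177.0]
force: [0.1, 0.2, -2.3]
opening: 0.0121
gripper_force: 30.0
clock: 44.52
tool_pos: [0.5395, -0.2402, 0.2533]
orientation: [-180.0, -0.0, 177.0]
force: [-3.3, -2.2, -0.8]
opening: 0.0117
gripper_force: 30.0
clock: 44.78
tool_pos: [0.5396, -0.2401, 0.2493]
orientation: [-180.0, -0.1, 177.0]
force: [-5.0, -3.4, -2.3]
opening: 0.0115
gripper_force: 30.0
```

```bash
python3 -m handwheel '[[-1,0,0,0.08,0,0,0],[-1,0,0,0,0,0,0],[0,0,0,0,0,0,0],[0,0,0,0,0,0,0],[0,0,0,-0.5,0,0,0]]'
python3 -m handwheel '[[0,0,0,-1,0,0,0],[0,0,0,-1,0,0,0],[0,0,0,-1,0,0,0],[0,0,0,-1,0,0,0],[0,0,0,-1,0,0,0]]'
python3 -m handwheel '[[0,0,0.4,-1,0,0,0],[0,0,0.4,-1,0,0,0],[0,0,0.4,-1,0,0,0],[0,0,0.4,-1,0,0,0],[0,0,0,0,0,0,0]]'
python3 - <<'E'
from h import *
s,o=snap('wrist','w14');block(s,o,(.548,-.08),z=.065);block(s,o,(.5395,-.24),z=.065);crop('w14',120,60,520,340,2)
print(o['joint_pos'].round(1));delta([.674,-.0697,.47],-93)
E
```

```text
clock: 45.4
tool_pos: [0.5403, -0.2396, 0.2599]
orientation: [180.0, -0.1, 177.0]
force: [0.6, 0.1, 0.1]
opening: 0.0363
gripper_force: 0.0
clock: 46.02
tool_pos: [0.5403, -0.2397, 0.3871]
orientation: [-180.0, 0.1, 177.0]
force: [0.4, -0.3, -0.5]
opening: 0.0441
gripper_force: 0.0
clock: 46.65
tool_pos: [0.5425, -0.1994, 0.4885]
orientation: [-180.0, 0.3, 177.1]
force: [0.7, -0.3, 0.6]
opening: 0.0438
gripper_force: 0.0
caps 8 centre [ 0.548  -0.0808] axis 177.0 sv [0.089 0.057]
caps 8 centre [ 0.5396 -0.2391] axis 176.9 sv [0.089 0.056]
[ -0.8   8.8  -4.2   0.  -76.6 -92.2]
now [ 0.5422 -0.1995  0.4869] [179.99   0.18 177.05] shift units [-4.99  5.46  0.69]
turn units [ -0.02   0.03 -14.99]
```

View pics/w14_c120_60.png

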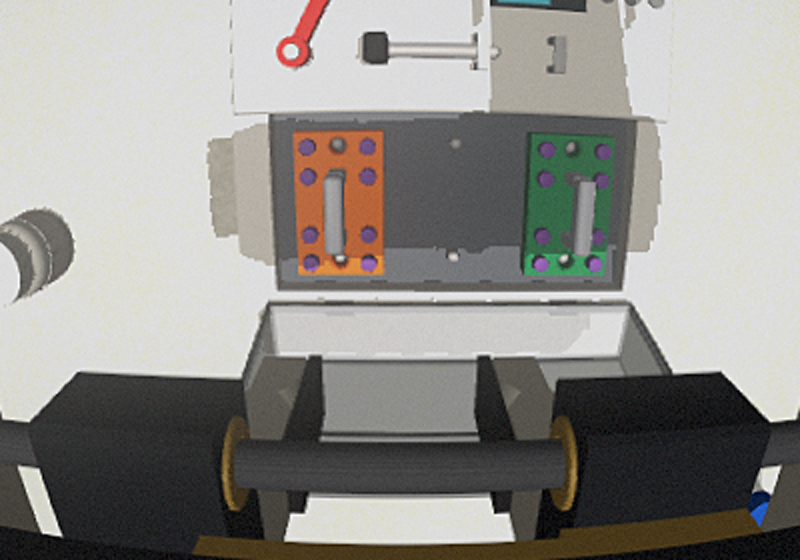

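Both blocks sit over their pins: orange at (338,203), green at (570,205). Next I'll regrip the handle and close the hood.

```bash
python3 -m handwheel '[[-0.3,-1,1,0,0,0,0],[-0.3,-1,1,0,0,0,0],[-0.3,-1,1,0,0,0,0],[-0.3,-1,1,0,0,0,0],[-0.3,-1,1,0,0,0,0]]' >/dev/null
python3 -m handwheel '[[-0.3,0,0.46,0,0,0,-1],[-0.3,0,0,0,0,0,-1],[-0.3,0,0,0,0,0,-1],[-0.3,0,0,0,0,0,-1],[-0.3,0,0,0,0,0,-1]]' >/dev/null
python3 -m handwheel '[[-0.3,0,0,0,0,0,-1],[-0.3,0,0,0,0,0,-1],[-0.3,0,0,0,0,0,-1],[-0.3,0,0,0,0,0,-1],[-0.3,0,0,0,0,0,-1]]' >/dev/null
python3 -m handwheel '[[-0.3,0,0,0,0,0,-1],[-0.3,0,0,0,0,0,-1],[-0.3,0,0,0,0,0,-1],[-0.3,0,0,0,0,0,-1],[-0.3,0,0,0,0,0,-1]]' 
python3 -c "
from h import *
delta([.6743,-.0697,.396],-93)"
```

```text
clock: 49.2
tool_pos: [0.6742, -0.0703, 0.4843]
orientation: [179.9, 0.0, -92.8]
force: [0.6, -0.3, 0.9]
opening: 0.0306
gripper_force: 0.0
now [ 0.6742 -0.0703  0.4843] [179.92   0.   -92.81] shift units [-0.02 -0.01  3.53]
turn units [0.01 0.   0.03]
```

```bash
python3 -m handwheel '[[-0.3,0,0,1,0,0,0],[-0.3,0,0,1,0,0,0],[-0.3,0,0,0.9,0,0,0],[-0.3,0,0,0.63,0,0,0],[-0.3,0,0,0,0,0,0]]'
python3 -m handwheel '[[-1,0,0,0,0,0,0],[-1,0,0,0,0,0,0],[-1,0,0,0,0,0,0],[-1,0,0,0,0,0,0]]'
python3 -m handwheel '[[-1,0,0.61,-0.17,0,0,0],[-1,0,0.62,-0.12,0,0,0],[-1,0,0.63,-0.06,0,0,0],[-1,0,0.64,-0.01,0,0,0],[-1,0,0,0,0,0,0]]'
```

```text
clock: 49.82
tool_pos: [0.674, -0.0702, 0.3953]
orientation: [179.8, -0.0, -93.0]
force: [-0.9, 0.1, 1.0]
opening: 0.0307
gripper_force: 0.0
clock: 50.32
tool_pos: [0.6743, -0.0701, 0.3979]
orientation: [-179.9, 0.0, -93.0]
force: [0.1, 0.6, 4.0]
opening: 0.0109
gripper_force: 30.0
clock: 50.95
tool_pos: [0.6115, -0.0667, 0.4079]
orientation: [-179.8, 0.0, -93.0]
force: [-2.0, 3.3, 10.2]
opening: 0.011
gripper_force: 30.0
```

```bash
python3 -m handwheel '[[-1,0,0.63,0.05,0,0,0],[-1,0,0.63,0.10,0,0,0],[-1,0,0.62,0.16,0,0,0],[-1,0,0.60,0.21,0,0,0],[-1,0,0.58,0.26,0,0,0]]'
python3 -m handwheel '[[-1,0,0.55,0.31,0,0,0],[-1,0,0.52,0.36,0,0,0],[-1,0,0.49,0.40,0,0,0],[-1,0,0.45,0.45,0,0,0],[-1,0,0,0,0,0,0]]'
python3 -m handwheel '[[-1,0,0.41,0.48,0,0,0],[-1,0,0.37,0.52,0,0,0],[-1,0,0.32,0.55,0,0,0],[-1,0,0.27,0.57,0,0,0],[-1,0,0,0,0,0,0]]'
python3 -c "
from h import *
delta([.438,-.0572,.2496],-93)"
```

```text
clock: 51.58
tool_pos: [0.5361, -0.0626, 0.387]
orientation: [-179.8, 0.0, -93.0]
force: [3.5, 1.0, 1.7]
opening: 0.0109
gripper_force: 30.0
clock: 52.2
tool_pos: [0.485, -0.0599, 0.3476]
orientation: [180.0, 0.0, -93.0]
force: [3.9, 2.5, -7.1]
opening: 0.0108
gripper_force: 30.0
clock: 52.82
tool_pos: [0.4509, -0.0581, 0.2941]
orientation: [-180.0, 0.0, -93.0]
force: [5.4, 5.2, -5.2]
opening: 0.011
gripper_force: 30.0
now [ 0.4509 -0.0581  0.2941] [-1.7999e+02  3.0000e-02 -9.2990e+01] shift units [-0.01  0.52  1.78]
turn units [-0.  0.  0.]
```

```bash
python3 -m handwheel '[[-1,0,0.23,0.59,0,0,0],[-1,0,0.17,0.59,0,0,0],[-1,0,0.11,0.55,0,0,0],[-1,0,0,0,0,0,0]]'
python3 -m handwheel '[[-1,0,0,0.08,0,0,0],[-1,0,0,0,0,0,0]]'
```

```text
clock: 53.32
tool_pos: [0.4388, -0.0575, 0.2512]
orientation: [-179.9, 0.0, -93.0]
force: [6.5, 3.7, -3.9]
opening: 0.0108
gripper_force: 30.0
clock: 53.58
tool_pos: [0.4386, -0.0575, 0.2497]
orientation: [-180.0, 0.0, -93.0]
force: [4.2, 4.4, -2.2]
opening: 0.0106
gripper_force: 30.0
```

```bash
python3 -m handwheel '[[-1,0,0,0.08,0,0,0],[-1,0,0,0.08,0,0,0],[-1,0,0,0,0,0,0]]'
python3 -m handwheel '[[-1,0,0,0.08,0,0,0],[-1,0,0,0,0,0,0]]'
```

```text
clock: 53.95
tool_pos: [0.4386, -0.0575, 0.2479]
orientation: [-179.9, -0.0, -92.9]
force: [-8.1, 7.1, 30.7]
opening: 0.0109
gripper_force: 30.0
clock: 54.2
tool_pos: [0.4386, -0.0577, 0.2464]
orientation: [-179.9, -0.0, -92.9]
force: [-10.6, 5.9, 37.0]
opening: 0.0107
gripper_force: 30.0
```

The hood is pressed down on its stop. I'll release it, turn, and push the bolt home from its -y side.

```bash
python3 -m handwheel '[[-0.32,0,0,-0.1,0,0,0],[-0.32,0,0,0,0,0,0],[-0.32,0,0,-0.5,0,0,0],[-0.32,0,0,-1,0,0,0],[-0.32,0,0,-1,0,0,0]]'
python3 -m handwheel '[[-1,0,0,-1,0,0,1],[-1,0,0,-1,0,0,1],[-1,0,0,0,0,0,1],[-1,0,0,0,0,0,1],[-1,0,0,0,0,0,1]]' >/dev/null
python3 -m handwheel '[[-1,0,0,0,0,0,1],[-1,0,0,0,0,0,1],[-1,0,0,0,0,0,1],[-1,0,0,0,0,0,1],[-1,0,0,0,0,0,1]]' >/dev/null
python3 -m handwheel '[[-1,0,0,0,0,0,1],[-1,0,0,0,0,0,1],[-1,0,0,0,0,0,1],[-1,0,0,0,0,0,1],[-1,0,0,0,0,0,1]]'
python3 - <<'E'
from h import *
delta([.4372,-.2475,.276],177)
s,o=snap('wrist','w15');print(o['joint_pos'].round(1))
E
```

```text
clock: 54.82
tool_pos: [0.438, -0.058, 0.31]
orientation: [179.9, -0.0, -93.0]
force: [0.8, -0.1, 0.0]
opening: 0.0299
gripper_force: 0.0
clock: 56.7
tool_pos: [0.438, -0.058, 0.3594]
orientation: [-180.0, -0.0, 176.8]
force: [-0.7, -0.2, 0.1]
opening: 0.0006
gripper_force: 0.0
now [ 0.438  -0.058   0.3594] [-1.7997e+02 -5.0000e-02  1.7680e+02] shift units [-0.39 -7.57  3.34]
turn units [-0.   -0.01 -0.03]
[  18.2    0.2  -31.1    0.   -58.7 -111.4]
```

```bash
python3 -m handwheel '[[-1,-0.05,-1,0,0,0,0],[-1,-0.05,-1,0,0,0,0],[-1,-0.05,-1,0,0,0,0],[-1,-0.05,-1,0,0,0,0],[-1,-0.05,-1,0,0,0,0]]' >/dev/null
python3 -m handwheel '[[-1,-0.05,-1,0,0,0,0],[-1,-0.05,-1,0,0,0,0],[-1,-0.05,-0.57,0,0,0,0],[-1,0,0,0.3,0,0,0],[-1,0,0,0,0,0,0]]'
python3 - <<'E'
from h import *
delta([.4372,-.2475,.276],177)
s,o=snap('wrist','w16')
k=np.array([.4379,-.2090]);print(proj(s,[*k,.116],o))
crop('w16',160,60,560,340,2)
E
```

```text
clock: 58.0
tool_pos: [0.438, -0.2469, 0.3509]
orientation: [180.0, -0.1, 177.0]
force: [0.2, -0.1, 0.1]
opening: 0.0005
gripper_force: 0.0
now [ 0.438  -0.2469  0.3509] [ 1.7997e+02 -9.0000e-02  1.7701e+02] shift units [ 0.03 -0.03  3.  ]
turn units [ 0.   -0.02  0.  ]
[368.22650978 214.78602498]
```

View pics/w16_c160_60.png

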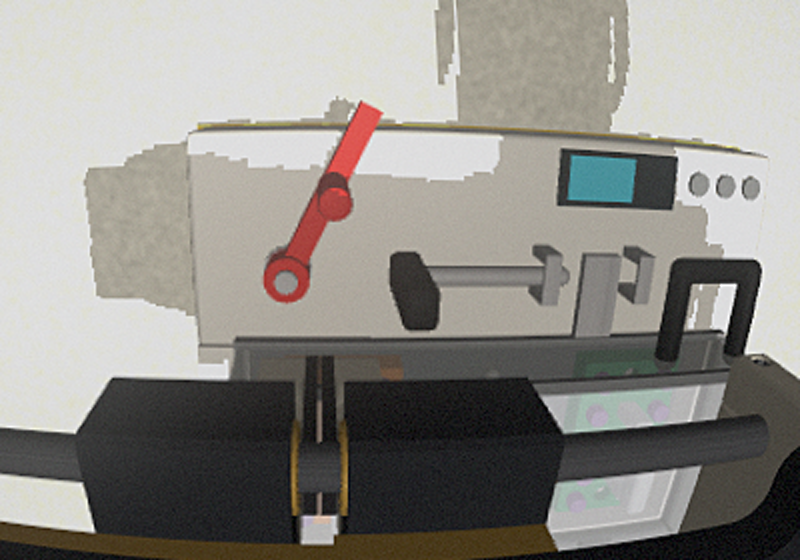

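The picture shows the hood down, the knob at (416,310) as predicted, and the keeper clear. Pushing the bolt home.

```bash
python3 -m handwheel '[[-1,0,0,0.8,0,0,0],[-1,0,0,0.8,0,0,0],[-1,0,0,0.8,0,0,0],[-1,0,0,0.6,0,0,0],[-1,0,0,0,0,0,0]]'
python3 -m handwheel '[[-1,0,0.35,0,0,0,0],[-1,0,0.35,0,0,0,0],[-1,0,0.35,0,0,0,0],[-1,0,0.35,0,0,0,0],[-1,0,0.35,0,0,0,0]]'
python3 -m handwheel '[[-1,0,0.1,0,0,0,0],[-1,0,0.1,0,0,0,0],[-1,0,0.1,0,0,0,0],[-1,0,0,0,0,0,0]]'
python3 -m handwheel '[[-1,0,0.1,0,0,0,0],[-1,0,0.1,0,0,0,0],[-1,0,0,0,0,0,0]]'
```

```text
clock: 58.68
tool_pos: [0.4382, -0.2469, 0.2758]
orientation: [180.0, -0.1, 177.0]
force: [0.1, -0.0, 1.2]
opening: 0.0003
gripper_force: 0.0
clock: 59.3
tool_pos: [0.4409, -0.2029, 0.277]
orientation: [-180.0, 0.0, 177.0]
force: [0.1, -1.3, 1.3]
opening: 0.0003
gripper_force: 0.9
clock: 59.8
tool_pos: [0.4409, -0.196, 0.2764]
orientation: [180.0, -0.0, 177.0]
force: [-0.0, 0.3, 0.4]
opening: 0.0002
gripper_force: 0.0
clock: 60.18
tool_pos: [0.4411, -0.1911, 0.2765]
orientation: [-180.0, -0.0, 177.0]
force: [-0.1, -1.4, -1.4]
opening: 0.0007
gripper_force: 1.2
```

```bash
python3 -m handwheel '[[-1,0,0.1,0,0,0,0],[-1,0,0.05,0,0,0,0],[-1,0,0,0,0,0,0]]'
python3 -m handwheel '[[-1,0,0.08,0,0,0,0],[-1,0,0.05,0,0,0,0],[-1,0,0,0,0,0,0]]'
```

```text
clock: 60.55
tool_pos: [0.4413, -0.1894, 0.2767]
orientation: [-179.8, -0.1, 177.0]
force: [0.7, -23.6, -7.3]
opening: 0.0001
gripper_force: 11.9
clock: 60.92
tool_pos: [0.4414, -0.188, 0.2768]
orientation: [-179.6, -0.1, 177.1]
force: [2.5, -43.2, -11.8]
opening: 0.0002
gripper_force: 21.2
```

The bolt is home against its stop. Now the keeper.

```bash
python3 -m handwheel '[[-1,0,-0.4,0,0,0,0],[-1,0,0,-1,0,0,0],[-1,0,0,-1,0,0,0],[-1,0,0,-1,0,0,0],[-1,0,0,0,0,0,0]]'
python3 - <<'E'
from h import *
s,o=snap('wrist','w17')
hsv=cv2.cvtColor(s['color'],cv2.COLOR_RGB2HSV)
m=cv2.inRange(hsv,(0,130,40),(6,255,255))|cv2.inRange(hsv,(172,130,40),(180,255,255))
ys,xs=np.where(m);print(len(xs),xs.min(),xs.max(),ys.min(),ys.max())
for n,p in[('post',[.396,-.237,.116]),('pivot',[.4352,-.2585,.083])]:print(n,proj(s,p,o).round(1))
i=ys.argmin();print('tip',at(s,xs[i],ys[i],.075,o).round(4))
# knob: dark pixels near prediction
for k in([.4395,-.1695,.116],):
    u,v=proj(s,k,o);print('knob pred',u,v)
    g=s['color'].max(2);w=g[int(v)-3:int(v)+4,int(u)-16:int(u)+17].mean(0).astype(int);print(int(u)-16,w)
delta([.3757,-.2293,.351],177)
E
```

```text
clock: 61.55
tool_pos: [0.4418, -0.194, 0.3536]
orientation: [180.0, 0.2, 177.0]
force: [0.8, 0.6, -0.1]
opening: 0.0006
gripper_force: 0.0
1137 233 287 108 206
post [255.1 157.9]
pivot [243.3 196.8]
tip [ 0.3622 -0.2239  0.075 ]
knob pred 350.2083517622133 210.02803677669306
334 [172 171 170 171 173 171 173 169 140  40  45  49  50  53  54  54  52  51
  55  51  50  50  50  49  51  50  46  38  96 160 175 171 170]
now [ 0.4413 -0.1939  0.3523] [1.7996e+02 1.2000e-01 1.7700e+02] shift units [ 2.55 -1.55  0.05]
turn units [0.01 0.02 0.  ]
```

```bash
python3 -m handwheel '[[-1,0.9,-0.52,0,0,0,0],[-1,0.9,-0.52,0,0,0,0],[-1,0.9,-0.51,0,0,0,0],[-1,0,0,0.7,0,0,0],[-1,0,0,0.7,0,0,0]]'
python3 -m handwheel '[[-1,0,0,0.7,0,0,0],[-1,0,0,0.7,0,0,0],[-1,0,0,0.5,0,0,0],[-1,0,0,0,0,0,0]]'
python3 -m handwheel '[[-1,-0.3,0.1,0,0,0,0],[-1,-0.3,0.13,0,0,0,0],[-1,-0.3,0.15,0,0,0,0],[-1,-0.3,0.15,0,0,0,0],[-1,-0.3,0.13,0,0,0,0]]'
python3 -m handwheel '[[-1,-0.2,0.1,0,0,0,0],[-1,-0.1,0,0,0,0,0],[-1,-0.1,0,0,0,0,0],[-1,0,0,0,0,0,0]]'
```

```text
clock: 62.22
tool_pos: [0.3702, -0.2301, 0.3165]
orientation: [180.0, 0.1, 176.9]
force: [0.1, -0.4, -0.0]
opening: 0.0004
gripper_force: 0.0
clock: 62.72
tool_pos: [0.3709, -0.2296, 0.2686]
orientation: [180.0, -0.1, 177.0]
force: [0.6, -0.6, 0.6]
opening: 0.0003
gripper_force: 0.0
clock: 63.35
tool_pos: [0.4106, -0.2145, 0.2695]
orientation: [-180.0, 0.0, 177.0]
force: [-1.5, -0.3, 0.7]
opening: 0.0005
gripper_force: 0.6
clock: 63.85
tool_pos: [0.4204, -0.2128, 0.2693]
orientation: [-180.0, 0.0, 177.0]
force: [-0.4, 0.0, -0.1]
opening: 0.0006
gripper_force: 0.0
```

```bash
python3 -m handwheel '[[-1,-0.1,0,0,0,0,0],[-1,-0.06,0,0,0,0,0],[-1,0,0,0,0,0,0]]'
python3 -m handwheel '[[-1,-0.06,0,0,0,0,0],[-1,-0.04,0,0,0,0,0],[-1,0,0,0,0,0,0]]'
```

```text
clock: 64.22
tool_pos: [0.4228, -0.2131, 0.2687]
orientation: [180.0, -0.2, 177.0]
force: [-6.6, 0.2, 3.7]
opening: 0.0003
gripper_force: 3.1
clock: 64.6
tool_pos: [0.4239, -0.2133, 0.2684]
orientation: [180.0, -0.4, 176.9]
force: [-11.4, -0.1, 6.9]
opening: 0.0004
gripper_force: 5.3
```

The keeper is against its stop. I'll back off, rise, and verify by numbers.

```bash
python3 -m handwheel '[[-1,0.4,0,0,0,0,0],[-1,0,0,-1,0,0,0],[-1,0,0,-1,0,0,0],[-1,0,0,-1,0,0,0],[-1,0,0,-1,0,0,0]]'
python3 -m handwheel '[[-1,-1,0,-1,0,0,0],[-1,-1,0.5,-1,0,0,0],[-1,-1,0.5,-1,0,0,0],[-1,-1,0.5,-1,0,0,0],[-1,-1,0.5,0,0,0,0]]'>/dev/null
python3 -m handwheel '[[-1,-1,0,0,0,0,0],[-1,-1,0,0,0,0,0],[-1,0,0,0,0,0,0],[-1,0,0,0,0,0,0]]'
python3 - <<'E'
from h import *
s,o=snap('wrist','w18')
hsv=cv2.cvtColor(s['color'],cv2.COLOR_RGB2HSV)
m=cv2.inRange(hsv,(0,110,40),(7,255,255))|cv2.inRange(hsv,(172,110,40),(180,255,255))
n,l,st,c=cv2.connectedComponentsWithStats(m);i=1+st[1:,4].argmax();ys,xs=np.where(l==i)
print('red',st[i])
for k in(xs.min(),xs.max()):
    v=ys[abs(xs-k)<=1].mean();print('end',k,v,at(s,k,v,.077,o).round(4))
u,v=proj(s,[.4395,-.1695,.116],o);g=s['color'].max(2);print('knob pred',u,v);print(int(u)-14,g[int(v)-3:int(v)+4,int(u)-14:int(u)+15].mean(0).astype(int))
m=cv2.inRange(hsv,(125,20,40),(160,255,255));n,l,st,c=cv2.connectedComponentsWithStats(m)
for i in range(1,n):
    if st[i,4]>10:print('cap',at(s,*c[i],.065,o)[:2].round(4),st[i,4])
E
```

```text
clock: 65.22
tool_pos: [0.4168, -0.2126, 0.3703]
orientation: [180.0, 0.1, 177.0]
force: [0.1, 0.1, -0.9]
opening: 0.0004
gripper_force: 0.0
clock: 66.35
tool_pos: [0.5938, -0.1718, 0.4691]
orientation: [180.0, 0.0, 177.0]
force: [-0.8, 0.8, -0.5]
opening: 0.0003
gripper_force: 0.0
red [230  35  46  22 452]
end 230 48.18181818181818 [ 0.435  -0.2702  0.077 ]
end 275 39.8 [ 0.4312 -0.2147  0.077 ]
knob pred 312.9428852490795 37.06120851292286
298 [195 196 196 195 194 195 195 197 191 191 181  50  41  54  58  56  58  57
  57  60  56  57  46  36 151 196 196 193 193]
cap [ 0.4994 -0.2573] 29
cap [ 0.5013 -0.2171] 35
cap [ 0.508  -0.0985] 40
cap [ 0.5095 -0.0585] 35
cap [ 0.519  -0.2583] 33
cap [ 0.5213 -0.2184] 35
cap [ 0.527  -0.0992] 33
cap [ 0.5298 -0.0596] 27
cap [0.5296 0.4438] 13
cap [ 0.561  -0.2207] 30
cap [ 0.5592 -0.2601] 25
cap [ 0.5675 -0.1016] 33
cap [ 0.569  -0.0618] 26
cap [ 0.5787 -0.2614] 29
cap [ 0.5812 -0.2212] 29
cap [ 0.5873 -0.1025] 35
cap [ 0.5876 -0.0615] 15
cap [ 0.8797 -0.8984] 13
```

Run:
```python
from h import *
s,o=load('w18')
hsv=cv2.cvtColor(s['color'],cv2.COLOR_RGB2HSV)
m=cv2.inRange(hsv,(0,90,30),(10,255,255))|cv2.inRange(hsv,(168,90,30),(180,255,255))
P=[]
for u in range(228,312,4):
    v=np.where(m[20:70,u])[0]
    if len(v): p=at(s,u,20+v.mean(),.075,o);print(u,20+v.min(),20+v.max(),p[:2].round(4))
for y in(0,.2): 
    q=[.4352-.082*np.sin(y-.05),-.2585+.082*np.cos(y-.05),.075];print('pred tip',y,proj(s,q,o).round(1))
```

```text
232 43 53 [ 0.4347 -0.2682]
236 41 55 [ 0.4362 -0.2632]
240 40 56 [ 0.4365 -0.2582]
244 43 55 [ 0.4381 -0.2533]
248 44 52 [ 0.4374 -0.2483]
252 44 51 [ 0.4374 -0.2433]
256 43 51 [ 0.4373 -0.2384]
260 43 51 [ 0.4379 -0.2335]
264 43 51 [ 0.4385 -0.2287]
268 35 51 [ 0.4339 -0.2236]
272 35 50 [ 0.433  -0.2187]
276 39 50 [ 0.4383 -0.2141]
280 42 50 [ 0.4391 -0.2094]
284 42 50 [ 0.4396 -0.2046]
288 42 50 [ 0.44   -0.1999]
292 42 50 [ 0.4404 -0.1951]
296 42 49 [ 0.4401 -0.1904]
300 42 49 [ 0.4405 -0.1856]
304 42 49 [ 0.4408 -0.1809]
pred tip 0 [307.6  44.1]
pred tip 0.2 [306.2  31.2]
```

The keeper arm runs along the shaker's +y (θ≈0), the bolt is home, the blocks are seated under the closed hood, and the robot is clear of everything.

```bash
python3 -c "
from plant import *
print(close_job())"
```

```text
the job is handed in; nothing more can be done
None
```

The job is handed in (the hand-in call gave no verdict): green is seated on station 1 and orange on station 3 (there was no blue block), the hood is down, the bolt is home and the keeper is shut, all confirmed by camera or contact force.

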